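# Set out plug and clamp screw from the covered spares bins

## Robot

A 7-joint arm with a two-finger parallel gripper is mounted at the origin on the work surface. World frame = base frame: x ahead of the robot, y to its left, z up, the work surface at z = 0. Lengths are in mm, angles in rad, forces in N, time in s.
With the tool pointing down it reaches from about 400 to 875 mm from the base axis. Payload 4.4 kg.
Tool frame: the origin (TCP) lies midway between the tips of the shut fingers; the grasp point (between the pads) lies 19 mm behind it (ctrl.grip_point_offset is the distance from the TCP to the grasp point, in mm); z points along the fingers, y is the direction in which the jaws open and shut (so a half turn about z gives the same grasp; the last joint's range is limited). The gripper opens to 85 mm and grips with 20 to 120 N. Pads are 22 mm wide; open, the fingers measure 114 mm over their backs; the gripper's body (76 mm by 85 mm) begins 54 mm behind the grasp point. The pads swing forward as they close: fully open they stand 13 mm farther back than shut.
Start: joints at [1.134, 0.628, 0.038, 1.517, -0.027, 0.996, -0.02], TCP at [235.563, -605.828, 231.313] pointing down, gripper open.
Joint ranges: [-3.06, 3.06], [-0.37, 2.12], [-1.25, 1.32], [0.18, 2.47], [-1.1, 4.24], [0.23, 1.98], [-2.94, 2.94]. Speed limits (rad/s): [2.57, 2.57, 3.14, 3.14, 3.14, 3.14, 3.14].

## Interface

Orientations are given as [roll, pitch, yaw] about the fixed x, y, z axes, in that order (R = Rz(yaw) Ry(pitch) Rx(roll)).
In Python, from cell import ctrl, imaging, models gives the robot as it stands. The module is installed in compiled form; this text tells all that it offers.
- The arm moves only by the tool drive_tool, never from a script. Its argument "deltas" is text: rows parted by semicolons, each of 5 numbers parted by spaces: the shift along the tool's x, y, z in m, then the turn about the tool's z in degrees, then the finger opening in m, from 0 to 0.0854. A call has 1 to 12 rows; each row is the pose to reach, as a shift and turn from the pose commanded when the call began, along the tool's axes at that moment; what a row does not reach only later rows make up. A row lasts 1/8 s, in which the tool goes at most 62.5 mm and 10.7 degrees, less where a joint would pass 70% of its speed; a pose out of reach is approached as far as the arm can. A call with a gripper value outside its range is refused whole. The fingers move at their own pace and stop on an object; the grip force is fixed at half the most. Time passes only in rows, so rows that repeat a pose let the fingers close. It gives the time, the measured TCP pose, the force and the opening at its end, in the units of the state.
- ctrl.read_state(): the state, without advancing time (a new reading comes with each control period).
- imaging.get_image(name): name is "scene" or "top" or "wrist"; returns a dict with "color" (400x640x3 uint8, red, green, blue), "range_z" (400x640 float32, mm along the optical axis (not along the pixel's ray), 0 where there is no reading), "vfov" (degrees; the focal length in pixels is half the picture's height over the tangent of half this angle, whatever the lens; pixels are square), "cx", "cy" (the principal point, pixels), "extrinsics" (4x4, takes a point from camera to world coordinates). Camera axes: x right, y down, z forward; pixel columns grow to the right and rows downward; lengths in mm; the calibration is good to about 2 mm. A picture is of the moment at which its call begins.
- ctrl.finish_job(): hands the job in, once; it reports no verdict.
Trained networks look in a picture, given as the dict that the camera call returned (one of the last four; its "shot" number tells which), for a name from the list of things; names that differ only in an ending like _2 or _b are one class to them, and where a whole thing is asked for, a point or a joint stands for the part that bears it (a point fixed in the world has none). Each returns a list of dicts, best first, with "score" (0 to 1); they miss things now and then, are a little off and sometimes report something else, mostly with a low value. They report only what shows in the picture. A call takes as long as a camera call.
- models.spot_in(picture, thing): "point" ([column, row] in pixels, amid what is visible of it).
- models.landmark_of(picture, thing): "point" ([column, row] in pixels: a listed point, or the origin of a listed thing).
The state is a dict: "clock": time; "qpos": joint angles; "qd": joint speeds; "tau": joint torques, N m; "eef_pos": TCP position; "tool_rot": TCP orientation; "force": force on the tool from outside, world axes, zero at the start; "torque": the same for the moment, N m; "width": finger opening in mm.
Only numpy, scipy, OpenCV 4.12 (cv2) and the standard library are available. Lean on these libraries where they do the work, as an engineer would, in place of code of your own. Each camera call takes 0.05 s, during which the arm holds its last target.

## Task

Get out the spares for servicing the air meter: grip the clear snap cover's handle so that the sprung tab below its end is pressed in, lift the cover off its bin and lay it right way up on the middle of the rubber mat. Stand the hexagonal plug from under the cover upright in the tray's narrow pocket, and lay the long T-handle screw lengthways in the wide pocket. Set all three down without dropping them, and leave the other spares in their bins and the things on the bench alone.

Things in the scene. Friction and masses are not known exactly. Their poses are not given: they have to be found in the camera images.
- bin_cover: fixed black bin under the snap cover; 104 x 104 mm outside, 30 mm high, walls and floor 4 mm. Origin under its centre, 6 mm above the bench, z up. Its latch stands on the +y wall, 51 mm above the origin at most: a rail with the sprung tab in the middle (x = 0) and two steel catches at x = +36 and -36 mm, 10 mm wide, which reach in to y = 41.5 mm, 2 mm above the cover's edge (y = 45 mm)
- bin_long: fixed open black bin with the long T-handle screw; size and origin as bin_cover, no keepers. All six bins stand edge to edge, same yaw, in a 2 x 3 grid of 104 mm pitch on a 6 mm steel base plate, 224 x 328 mm; which bin stands where varies
- cover: clear plate 98 x 94 x 4 mm, notched for the tab, with four 6 mm lugs below (2.5 mm play), 100 to 120 g. Origin: middle of the plate's underside, z up; starts 30 mm above bin_cover's origin, same axes. On top a grey handle block, 26 mm wide in x (centred), y -2 to +43 mm, top 36 mm above the origin; below 23 mm its +y end is cut back to y = 30 mm to let the tab in. Grip these two ends, along y, and lift straight
- tab (a joint): inward (-y) travel of the grey sprung tab on bin_cover's latch, m: 0 out and latched, 0.011 flush with the block's end, 0.0145 its stop (3 N at 0, 7 N flush); above 0.005 the catches are off the cover (centred). At 0 it spans y 46 to 54 mm of bin_cover, 26 mm in x, 35 to 51 mm above its origin, just below the block's overhang: fingers closing on the block's ends, low down, press it. It stays on the bin
- hex_plug: steel plug with a hexagonal body, 24 mm across flats and 20 mm high, and on top a round boss 14 mm across and 4 mm high; 50 to 110 g. Origin under its centre, z up along the plug; two flats face +x and -x, the others every 60 degrees. Starts upright on the floor of bin_cover, beside the round plug (their places vary)
- round_plug: the other plug under the cover: like the hexagonal one but with a round body, 26 mm across; stays in its bin
- long_screw: steel T-handle clamp screw lying flat: shank 60 mm long and 12 mm thick along x, with a crossbar 40 mm long and 11 mm thick along y, its axis 5.5 mm short of the +x end; 50 to 100 g. Origin in the middle of the shank, on its axis (so 6 mm above what it lies on), z up. Starts on the floor of bin_long, at any yaw
- short_screw: the short T-handle screw, alike but with a 36 mm shank, in another open bin: not the wanted one; origin in the middle of its shank; stays in its bin
- square_nut: steel block 26 x 26 x 20 mm in an open bin, stays there; origin under its centre
- collar: steel ring 32 mm across, 18 mm high, in an open bin, stays there; origin under its centre
- key_bar: steel bar 52 x 12 x 12 mm in an open bin, stays there; origin under its centre
- bin_short: fixed open bin of the short screw, as bin_long
- bin_nut: fixed open bin of the square block, as bin_long
- bin_collar: fixed open bin of the ring, as bin_long
- bin_pin: fixed open bin of the bar, as bin_long
- tray: fixed bright aluminium tray 130 x 130 mm, 18 mm high, walls and floor 3 mm. Origin under its centre, z up. A 3 mm partition along x (y from 10 to 13 mm, 18 mm high) parts it into a wide pocket on the -y side (124 x 72 mm) and a narrow pocket on the +y side (124 x 49 mm), both long in x
- wide_pocket (a point): middle of the wide pocket's floor, 3 mm above the bench; x along the pocket, y across it
- narrow_pocket (a point): middle of the narrow pocket's floor, 3 mm above the bench; x along the pocket, y across it
- mat: fixed black rubber mat, 140 x 140 x 4 mm, on the other side of the rack from the tray (sides vary); origin under its centre
- beaker: clear plastic beaker, 70 mm across, 100 mm high, behind; loose, leave alone; origin under its centre
- steel_bowl: steel mixing bowl with a side handle, 140 mm across, 120 mm high, behind the rack; loose, leave alone; origin under its centre
- sample_jar: capped jar, 60 mm across, 100 mm high, behind; loose, leave alone; origin under its centre
- wrench: wrench 180 mm long lying across in front of the rack; loose, leave alone; its handle is towards -x of its own frame, origin at its middle
- weight: brass weight 36 mm across, 48 mm high, in front of the rack on the right; loose, leave alone; origin under its centre

How it is judged (in metres and radians):
On the way, in this order (a step that is already met when the one before it is completed fails the run):
1. the tab is pressed in while the cover is still on its bin (value of joint tab above 0.0045 m and distance between cover and bin_cover below 0.04 m), for 0.04 s.
2. the cover is lifted off its bin (z of cover in the frame of bin_cover above 0.055 m), for 0.05 s.
At the end, for the whole second after the job is handed in: Plug upright (0.15 rad) on the narrow pocket's floor; long screw flat in the wide pocket, along it within 0.35 rad; cover flat (0.12 rad), right way up on the mat, centres within 50 mm; all three at rest (under 0.02 m/s); each other spare in its bin (within 60 mm of its centre) (x of hex_plug in the frame of narrow_pocket between -0.062 and 0.062 m and y of hex_plug in the frame of narrow_pocket between -0.0245 and 0.0245 m and z of hex_plug in the frame of narrow_pocket below 0.005 m and angle between hex_plug's own z axis and vertical below 0.15 rad and x of long_screw in the frame of wide_pocket between -0.045 and 0.045 m and y of long_screw in the frame of wide_pocket between -0.036 and 0.036 m and z of long_screw in the frame of wide_pocket below 0.011 m and angle between the x axis of long_screw and the x axis of tray, either way round below 0.35 rad and horizontal distance between cover and mat below 0.05 m and z of cover in the frame of mat below 0.016 m and angle between cover's own z axis and vertical below 0.12 rad and linear speed of each of hex_plug, long_screw, cover below 0.02 m/s and horizontal distance between round_plug and bin_cover below 0.06 m and horizontal distance between short_screw and bin_short below 0.06 m and horizontal distance between square_nut and bin_nut below 0.06 m and horizontal distance between collar and bin_collar below 0.06 m and horizontal distance between key_bar and bin_pin below 0.06 m); the robot touches nothing.
It fails at once if a bystander on the bench (beaker, bowl, jar, wrench, weight) is pushed more than 30 mm (distance of any of beaker, steel_bowl, sample_jar, wrench, weight from where it was at the start of the episode above 0.03 m).
It fails at once if one of the other spares leaves its bin (horizontal distance between round_plug and bin_cover above 0.065 m or horizontal distance between short_screw and bin_short above 0.065 m or horizontal distance between square_nut and bin_nut above 0.065 m or horizontal distance between collar and bin_collar above 0.065 m or horizontal distance between key_bar and bin_pin above 0.065 m or z of round_plug in the frame of bin_cover above 0.045 m or z of short_screw in the frame of bin_short above 0.045 m or z of square_nut in the frame of bin_nut above 0.045 m or z of collar in the frame of bin_collar above 0.045 m or z of key_bar in the frame of bin_pin above 0.045 m).
It fails at once if the plug, the screw or the cover is dropped (falls free of the fingers faster than 1 m/s, a fall of some 50 mm) ((linear speed of hex_plug above 1 m/s and contact force between hex_plug and the fingers below 0.1 N) or (linear speed of long_screw above 1 m/s and contact force between long_screw and the fingers below 0.1 N) or (linear speed of cover above 1 m/s and contact force between cover and the fingers below 0.1 N)).
It also fails if it takes over 64 s, if anything falls off the work surface, if the arm or the gripper's body presses on something with over 40 N, if the wrist force passes 120 N, or if a joint passes its speed limit or range.

## Working session

There is one attempt and no reset: what is moved stays moved. The work goes in short steps, Python scripts to look and compute and a tool call to move; the robot and the scene stay as the last step left them, time stands still between calls to the robot, and variables do not carry over. Pictures are saved under pics/ and viewed, and the job is handed in when it is done.

Besides the shell and the picture viewer there is one more tool, called after ">>>" as name(argument=value, ...) on one line, values as JSON. drive_tool: Moves the arm, as the interface text tells. Its arguments: {"type":"object","properties":{"deltas":{"type":"string"}},"required":["deltas"]}

```bash
mkdir -p pics; cat > h.py <<'E'
import numpy as np, cv2
from cell import ctrl, imaging, models
from scipy.spatial.transform import Rotation as R
def K(im):
    h=im["color"].shape[0]; f=h/2/np.tan(np.radians(im["vfov"])/2); return f,im["cx"],im["cy"]
def px2w(im,u,v,z=None,depth=None):
    f,cx,cy=K(im); T=np.array(im["extrinsics"]); d=np.array([(u-cx)/f,(v-cy)/f,1.])
    if z is not None:
        dw=T[:3,:3]@d; s=(z-T[2,3])/dw[2]; return T[:3,3]+s*dw
    if depth is None: depth=im["range_z"][int(round(v)),int(round(u))]
    return T[:3,:3]@(d*depth)+T[:3,3]
def w2px(im,p):
    f,cx,cy=K(im); T=np.array(im["extrinsics"]); c=T[:3,:3].T@(np.array(p)-T[:3,3]); return np.array([cx+f*c[0]/c[2],cy+f*c[1]/c[2]])
def cloud(im):
    f,cx,cy=K(im); T=np.array(im["extrinsics"]); h,w=im["range_z"].shape
    u,v=np.meshgrid(np.arange(w),np.arange(h)); d=im["range_z"]
    P=np.stack([(u-cx)/f*d,(v-cy)/f*d,d],-1)@T[:3,:3].T+T[:3,3]; P[d==0]=np.nan; return P
def save(im,name,s=1): 
    c=im["color"][:,:,::-1]; cv2.imwrite("pics/"+name+".png",cv2.resize(c,None,fx=s,fy=s))
E
python3 - <<'E'
from h import *
print(ctrl.read_state(), ctrl.grip_point_offset)
for n in ["scene","top"]:
    im=imaging.get_image(n); save(im,n+"0",1.25); print(n,im["vfov"],im["cx"],im["cy"],np.round(im["extrinsics"],3).tolist())
    np.save("pics/"+n+"0.npy",im,allow_pickle=True)
    for t in ["bin_cover","bin_long","cover","tab","long_screw","short_screw","tray","wide_pocket","narrow_pocket","mat","hex_plug","round_plug","weight","wrench","beaker","steel_bowl","sample_jar"]:
        r=models.landmark_of(im,t)
        for q in r[:2]: 
            print(n,t,round(q["score"],2),np.round(q["point"],1), np.round(px2w(im,*q["point"]),0))
E
```

```text
{'clock': 0.0, 'qpos': array([ 1.13421313,  0.62931032,  0.03844865,  1.51838133, -0.02699502,
        0.99630145, -0.02000908]), 'qd': array([ 0.0009388 , -0.00075724,  0.00023633, -0.00085704,  0.00152631,
       -0.00021174, -0.00244156]), 'tau': array([ 1.54872018e-04, -5.63395858e+01,  1.22634351e+00, -1.93446833e+01,
        1.10880670e-02,  1.04918561e-02, -6.51873094e-06]), 'eef_pos': array([ 235.31811745, -605.2328337 ,  230.40815953]), 'tool_rot': array([-3.13971066e+00,  3.14479499e-05,  3.70771141e-01]), 'force': array([-0.68447193,  0.52819559, -0.08377159]), 'torque': array([-0.04556728,  0.02834908,  0.01084093]), 'width': 85.61887965905281} 18.700000000000003
scene 56.19591202435562 315.76189220156925 197.17512443112784 [[0.118, 0.749, -0.652, 1224.517], [0.993, -0.092, 0.075, -49.874], [-0.004, -0.656, -0.755, 839.076], [0.0, 0.0, 0.0, 1.0]]
scene bin_cover 0.53 [312.3 207.7] [572.  15.  40.]
scene bin_cover 0.22 [361.5 232.8] [664. 135.  29.]
scene bin_long 0.82 [271.9 213.2] [555. -98.  13.]
scene bin_long 0.72 [206.1 219.3] [ 546. -284.    2.]
scene cover 0.77 [309.8 202.5] [561.   9.  50.]Traceback (most recent call last):
  File "<stdin>", line 7, in <module>
ValueError: it knows: beaker, bin_collar, bin_cover, bin_long, bin_nut, bin_pin, bin_short, collar, cover, hex_plug, key_bar, long_screw, mat, narrow_pocket, round_plug, sample_jar, short_screw, square_nut, steel
```

```bash

python3 - <<'E'
from h import *
for n in ["scene","top"]:
    im=imaging.get_image(n); save(im,n+"1",1.25); print(n,im["vfov"],im["cx"],im["cy"],np.round(im["extrinsics"],3).tolist())
    np.save("pics/"+n+"0.npy",im,allow_pickle=True)
    for t in ["bin_cover","bin_long","cover","long_screw","short_screw","tray","wide_pocket","narrow_pocket","mat","hex_plug","round_plug"]:
        try: r=models.landmark_of(im,t)
        except ValueError as e: print(e); continue
        for q in r[:2]: 
            print(n,t,round(q["score"],2),np.round(q["point"],1), np.round(px2w(im,*q["point"]),0))
E
```

```text
scene 56.19591202435562 315.76189220156925 197.17512443112784 [[0.118, 0.749, -0.652, 1224.517], [0.993, -0.092, 0.075, -49.874], [-0.004, -0.656, -0.755, 839.076], [0.0, 0.0, 0.0, 1.0]]
scene bin_cover 0.68 [310.1 207.7] [570.   9.  38.]
scene bin_long 0.87 [274.9 213.3] [553. -90.   8.]
scene cover 0.63 [310.7 202. ] [561.  12.  52.]
scene cover 0.62 [197.8 278.4] [ 756. -279.   43.]
scene long_screw 0.69 [272. 207.] [532. -97.  12.]
scene long_screw 0.57 [237.8 169.3] [ 367. -197.   13.]
scene short_screw 0.43 [339.6 197.8] [530.  99.  23.]
scene tray 0.72 [190.5 224.9] [ 562. -325.    4.]
scene wide_pocket 0.96 [182.3 226.8] [ 566. -347.    4.]
scene wide_pocket 0.57 [269.9 208.6] [ 536. -103.   10.]
scene narrow_pocket 0.72 [207.6 221.5] [ 555. -279.    3.]
scene narrow_pocket 0.51 [320.1 241.8] [741.  15. 121.]
scene mat 0.73 [409.4 185.4] [493. 319.   6.]
scene hex_plug 0.39 [279.1 245.1] [678. -83.  32.]
top 45.309800294691634 320.85975587116104 201.6959819210988 [[-0.013, -0.993, 0.116, 455.705], [-1.0, 0.014, 0.004, 6.481], [-0.006, -0.116, -0.993, 1075.301], [0.0, 0.0, 0.0, 1.0]]
top bin_cover 0.28 [483.5 207.4] [ 563. -354.    5.]
top bin_cover 0.18 [271.5 172.7] [ 456.    6. 1075.]
top bin_long 0.72 [369.9 161.2] [667. -99.  31.]
top bin_long 0.62 [367.4 213.2] [552. -91.  24.]
top cover 0.36 [415.  306.5] [ 352. -184.   51.]
top long_screw 0.73 [372.8 214.3] [ 550. -104.   20.]
top short_screw 0.65 [282.3 224.6] [529.  96.  25.]
top short_screw 0.48 [322.6 103.6] [808.   4.   7.]
top tray 0.77 [470.  209.5] [ 456.    6. 1075.]
top wide_pocket 0.72 [484.4 206.4] [ 566. -357.    2.]
top narrow_pocket 0.78 [449.2 211.7] [ 554. -276.    7.]
top narrow_pocket 0.56 [276.7 219. ] [543. 110.  11.]
top mat 0.73 [185.9 243. ] [492. 313.   3.]
top mat 0.25 [484.3 207.9] [ 562. -357.    0.]
top hex_plug 0.48 [319.9 217.7] [539.  13.  75.]
top round_plug 0.22 [266.9 170.4] [653. 132.   8.]
```

View pics/scene1.png

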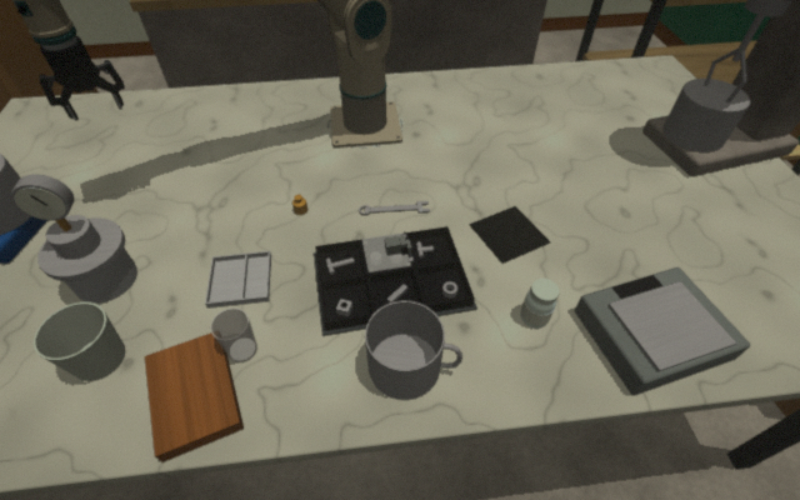

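View pics/top1.png

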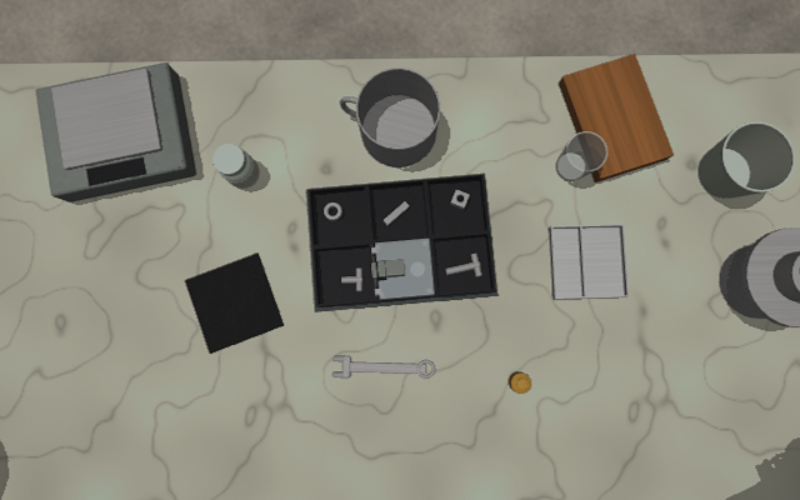

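```bash

python3 - <<'E'
from h import *
im=np.load("pics/top0.npy",allow_pickle=True).item()
P=cloud(im); c=im["color"].astype(int)
def rect(m,name):
    p=P[m][:,:2].astype(np.float32); r=cv2.minAreaRect(p); print(name,len(p),np.round(r[0],1),np.round(r[1],1),round(r[2],2), "zmed",np.median(P[m][:,2]))
z=P[:,:,2];x=P[:,:,0];y=P[:,:,1]
m=(z>28)&(z<42)&(x>430)&(x<760)&(y>-200)&(y<200)
m=cv2.morphologyEx(m.astype(np.uint8),cv2.MORPH_OPEN,np.ones((2,2)))>0
rect(m,"rack")
lum=c.sum(-1)
m=(lum<150)&(x>400)&(x<620)&(y>220)&(y<420)
m=cv2.morphologyEx(m.astype(np.uint8),cv2.MORPH_OPEN,np.ones((3,3)))>0
rect(m,"mat")
m=(z>10)&(z<25)&(x>450)&(x<680)&(y>-430)&(y<-220); rect(m,"tray")
m=(z>60)&(z<85)&(x>480)&(x<620)&(y>-60)&(y<100); rect(m,"block")
ys,xs=np.nonzero(m);print(xs.min(),xs.max(),ys.min(),ys.max())
cr=im["color"][125:260,235:410][:,:,::-1]; cv2.imwrite("pics/crop0.png",cv2.resize(cr,None,fx=4.5,fy=4.5,interpolation=cv2.INTER_CUBIC))
E
```

```text
rack 2853 [622.6   9.9] [253.5 316.8] 4.35 zmed nan
mat 3792 [495.  310.6] [138.5 137.9] 20.07 zmed 5.518288378538955
tray 646 [ 560.1 -321. ] [130.4 132.4] 0.77 zmed 18.06925206343419
block 277 [547.   33.4] [26.1 53.5] 4.34 zmed 73.08516514611392
298 323 207 221
```

View pics/crop0.png

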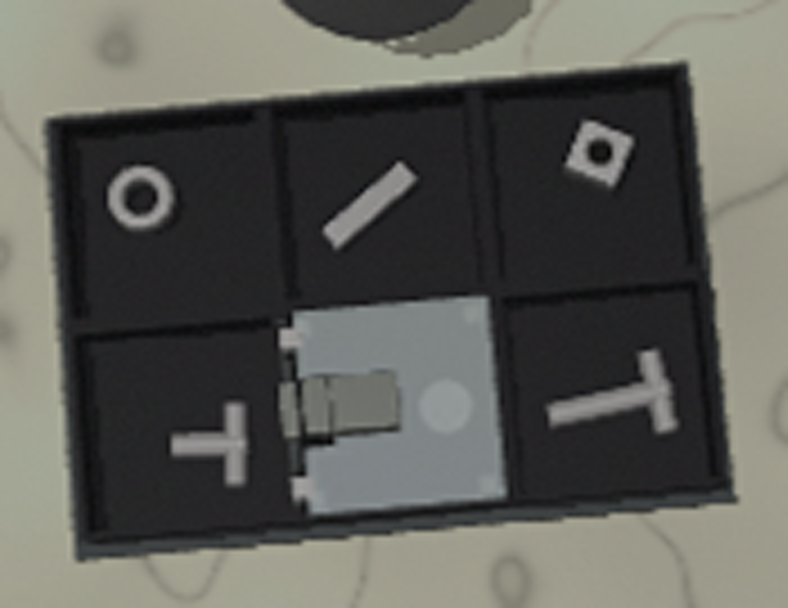

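```bash
cat >> h.py <<'E'
def goto(x,y,z,yawdeg):
    s=ctrl.read_state(); Rm=R.from_euler("xyz",s["tool_rot"]).as_matrix()
    d=Rm.T@(np.array([x,y,z])-s["eef_pos"])
    cur=np.degrees(s["tool_rot"][2]); t=-((yawdeg-cur+180)%360-180)
    print("delta %.4f %.4f %.4f turn %.2f (dist %.0f, pos %s yaw %.2f w %.1f t %.2f)"%(*(d/1000),t,np.linalg.norm(d),np.round(s["eef_pos"],1),cur,s["width"],s["clock"]))
E
python3 - <<'E'
from h import *
im=imaging.get_image("wrist"); save(im,"w0",1.25); 
s=ctrl.read_state(); Rm=R.from_euler("xyz",s["tool_rot"]).as_matrix()
T=np.array(im["extrinsics"]); print(im["vfov"],np.round(Rm.T@(T[:3,3]-s["eef_pos"]),1)); print(np.round(Rm.T@T[:3,:3],3))
goto(549,30,230,4.34)
E
```

```text
63.84045113164756 [  81.5    0.2 -143.2]
[[-0.    -0.949 -0.317]
 [ 1.    -0.     0.001]
 [-0.001 -0.317  0.949]]
delta 0.5225 -0.4791 0.0013 turn 16.90 (dist 709, pos [ 235.5 -605.8  231.3] yaw 21.24 w 85.6 t 1.45)
```

View pics/w0.png

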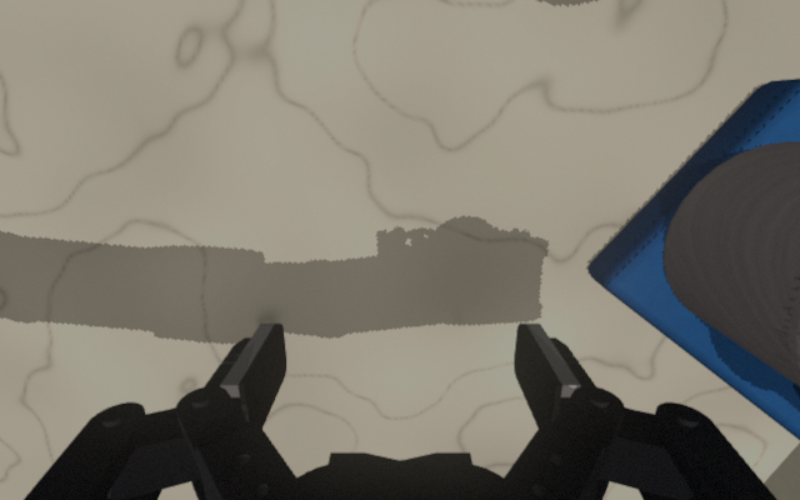

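>>> drive_tool(deltas="0.5225 -0.4791 0.0 16.9 0.085;0.5225 -0.4791 0.0 16.9 0.085;0.5225 -0.4791 0.0 16.9 0.085;0.5225 -0.4791 0.0 16.9 0.085;0.5225 -0.4791 0.0 16.9 0.085;0.5225 -0.4791 0.0 16.9 0.085;0.5225 -0.4791 0.0 16.9 0.085;0.5225 -0.4791 0.0 16.9 0.085;0.5225 -0.4791 0.0 16.9 0.085;0.5225 -0.4791 0.0 16.9 0.085;0.5225 -0.4791 0.0 16.9 0.085;0.5225 -0.4791 0.0 16.9 0.085")

```text
clock: 2.95
eef_pos: [550.3, 35.1, 231.3]
tool_rot: [-3.14, -0.001, 0.082]
force: [-0.8, 0.3, -0.3]
width: 85.0
```

```bash

python3 - <<'E'
from h import *
im=imaging.get_image("wrist"); save(im,"w1",1.25); np.save("pics/w1.npy",im,allow_pickle=True)
print(ctrl.read_state()["eef_pos"],ctrl.read_state()["qpos"])
P=cloud(im);x,y,z=P[...,0],P[...,1],P[...,2]
m=(z>68)&(z<80); p=P[m]; r=cv2.minAreaRect(p[:,:2].astype(np.float32)); print("block",m.sum(),r,np.median(p[:,2]))
m=(z>52)&(z<64)&(abs(x-545)<60)&(y>30)&(y<80); p=P[m]; r=cv2.minAreaRect(p[:,:2].astype(np.float32)); print("tab",m.sum(),r,np.median(p[:,2]))
E
```

```text
[550.86295642  36.07388203 231.27122941] [-0.15606265  0.48672587  0.06150911  1.79722386 -0.04170544  0.85675975
 -1.5624725 ]
block 1192 ((547.289306640625, 28.161100387573242), (25.989301681518555, 44.7540168762207), 4.263350486755371) 72.22880127725168
tab 234 ((546.4057006835938, 45.65760803222656), (24.950511932373047, 31.90699005126953), 4.570159435272217) 57.41445641775559
```

View pics/w1.png

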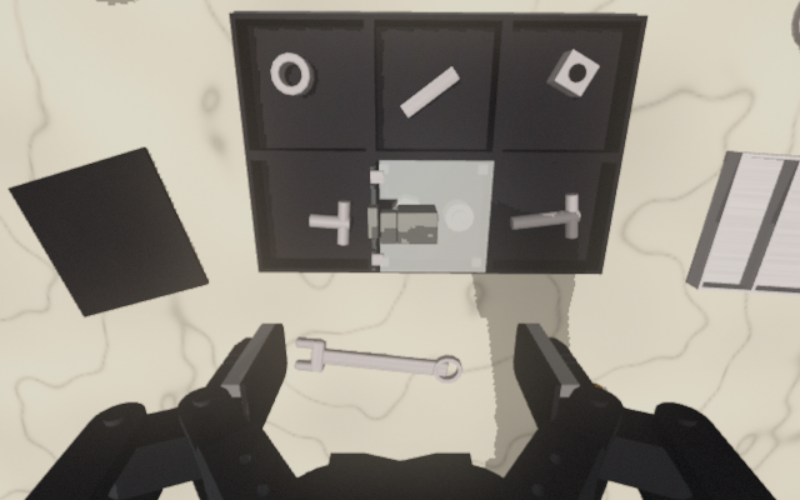

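```bash

python3 - <<'E'
from h import *
im=np.load("pics/w1.npy",allow_pickle=True).item()
P=cloud(im); o=np.array([548.8,7.7,6]); a=np.radians(4.3); Rz=R.from_euler("z",a).as_matrix()
Q=(P-o)@Rz
for xl,xh in [(-42,-30),(-28,-16),(-10,10),(16,28),(30,42)]:
  for yl in range(36,64,2):
    m=(Q[...,0]>xl)&(Q[...,0]<xh)&(Q[...,1]>=yl)&(Q[...,1]<yl+2)
    if m.sum(): print((xl,xh),yl,m.sum(),np.round(np.percentile(Q[m][:,2],[5,50,95]),1))
cr=im["color"][110:230,230:430][:,:,::-1]; cv2.imwrite("pics/crop1.png",cv2.resize(cr,None,fx=4,fy=4,interpolation=cv2.INTER_CUBIC))
goto(547.3,28.2,130,4.3)
E
```

```text
(-42, -30) 36 20 [33.5 34.2 35.3]
(-42, -30) 38 10 [33.5 34.1 34.9]
(-42, -30) 40 20 [33.2 33.9 35.3]
(-42, -30) 42 21 [34.9 39.1 40.2]
(-42, -30) 44 21 [35.9 39.2 39.7]
(-42, -30) 46 29 [ 3.7 38.9 40.2]
(-42, -30) 48 33 [ 8.  38.9 40.2]
(-42, -30) 50 15 [37.9 39.4 41.1]
(-42, -30) 52 14 [29.4 30.2 39.2]
(-42, -30) 54 17 [29.2 30.4 31.4]
(-42, -30) 56 4 [28.9 29.5 29.9]
(-42, -30) 58 9 [3.  4.3 5.7]
(-42, -30) 60 20 [3.1 4.2 5.5]
(-42, -30) 62 16 [3.8 4.3 5.4]
(-28, -16) 36 8 [33.2 34.4 35.2]
(-28, -16) 38 4 [33.2 33.5 34.8]
(-28, -16) 40 8 [32.9 34.3 35.1]
(-28, -16) 42 8 [33.4 34.3 34.7]
(-28, -16) 44 5 [33.7 34.1 34.6]
(-28, -16) 46 10 [3.4 3.7 5. ]
(-28, -16) 48 31 [ 7.1 34.3 36.9]
(-28, -16) 50 14 [34.9 36.2 42. ]
(-28, -16) 52 17 [29.3 34.6 35.6]
(-28, -16) 54 16 [29.6 30.4 31.1]
(-28, -16) 58 11 [3.5 4.5 5.2]
(-28, -16) 60 19 [3.4 4.3 5.1]
(-28, -16) 62 20 [3.1 4.2 5.9]
(-10, 10) 36 56 [ 3.3 65.9 67.1]
(-10, 10) 38 54 [ 3.7 65.7 67.1]
(-10, 10) 40 47 [ 4.  66.3 67.5]
(-10, 10) 42 35 [ 3.1 64.5 66.7]
(-10, 10) 44 16 [3.3 5.  5.7]
(-10, 10) 46 77 [ 3.7 42.9 52.1]
(-10, 10) 48 40
[... 532 characters left out ...]
2.5 310.2 315.2]
(16, 28) 54 453 [300.2 308.9 315.1]
(16, 28) 56 459 [299.7 308.6 315. ]
(16, 28) 58 528 [297.1 306.3 314.2]
(16, 28) 60 423 [294.5 305.8 312.3]
(16, 28) 62 334 [  5.  305.4 310.4]
(30, 42) 36 22 [33.5 34.4 35.1]
(30, 42) 38 22 [33.  34.3 35.5]
(30, 42) 40 22 [32.7 34.3 37.7]
(30, 42) 42 22 [35.  39.2 40.2]
(30, 42) 44 21 [37.6 38.9 40.3]
(30, 42) 46 25 [ 3.8 39.4 40.6]
(30, 42) 48 28 [12.7 39.2 40.9]
(30, 42) 50 24 [37.  39.4 41.5]
(30, 42) 52 12 [30.  30.5 31.7]
(30, 42) 54 22 [29.3 30.  31.8]
(30, 42) 58 14 [3.1 4.5 5.4]
(30, 42) 60 19 [2.9 4.2 5.5]
(30, 42) 62 22 [3.8 4.5 5.6]
delta -0.0044 0.0078 0.1012 turn 0.44 (dist 102, pos [550.9  36.1 231.3] yaw 4.74 w 85.1 t 3.00)
```

View pics/crop1.png

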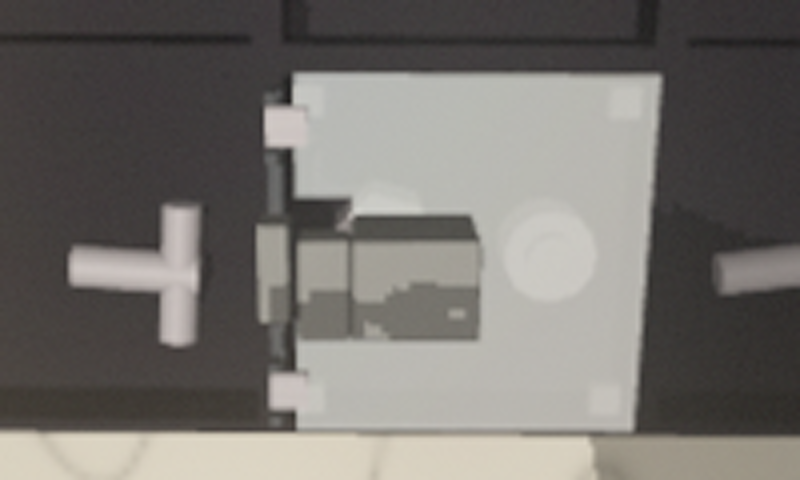

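>>> drive_tool(deltas="-0.0017 0.0018 0.06 0.0 0.085;-0.0017 0.0018 0.1 0.0 0.085;-0.0017 0.0018 0.1 0.0 0.085;-0.0017 0.0018 0.1 0.0 0.085")

```text
clock: 3.5
eef_pos: [548.3, 27.1, 132.7]
tool_rot: [3.141, -0.002, 0.074]
force: [-0.0, 0.9, 0.5]
width: 85.1
```

```bash

python3 - <<'E'
from h import *
goto(547.3,28.2,42,4.3)
print(ctrl.read_state()["force"])
E
```

```text
delta -0.0011 -0.0013 0.0907 turn -0.04 (dist 91, pos [548.3  27.1 132.7] yaw 4.26 w 85.1 t 3.50)
[-0.01634249  0.86182092  0.54864164]
```

>>> drive_tool(deltas="-0.0005 -0.0005 0.04 0.0 0.085;-0.0005 -0.0005 0.07 0.0 0.085;-0.0005 -0.0005 0.07 0.0 0.085;-0.0005 -0.0005 0.07 0.0 0.085;-0.0005 -0.0005 0.07 0.0 0.085")

```text
clock: 4.12
eef_pos: [548.3, 28.5, 63.2]
tool_rot: [3.142, -0.004, 0.076]
force: [0.1, -0.5, 0.5]
width: 85.0
```

```bash

python3 - <<'E'
from h import *
goto(547.3,28.2,42,4.3)
im=imaging.get_image("wrist"); save(im,"w2",1.25)
goto(547.3,28.2,42,4.3)
E
```

```text
delta -0.0011 0.0003 0.0212 turn 0.03 (dist 21, pos [548.3  28.5  63.2] yaw 4.33 w 85.0 t 4.12)
delta -0.0008 0.0003 0.0209 turn 0.04 (dist 21, pos [548.   28.6  62.9] yaw 4.34 w 84.7 t 4.17)
```

View pics/w2.png

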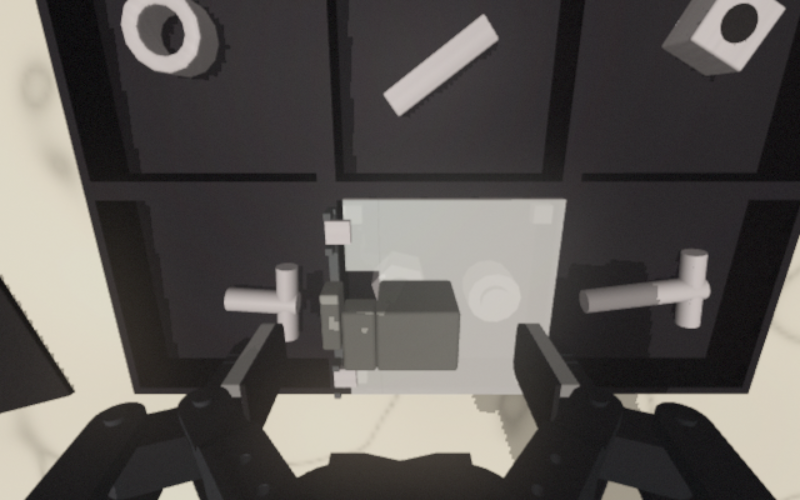

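>>> drive_tool(deltas="-0.0008 0.0 0.021 0.0 0.085;-0.0008 0.0 0.021 0.0 0.085;-0.0008 0.0 0.021 0.0 0.06;-0.0008 0.0 0.021 0.0 0.055;-0.0008 0.0 0.021 0.0 0.05;-0.0008 0.0 0.021 0.0 0.046;-0.0008 0.0 0.021 0.0 0.03;-0.0008 0.0 0.021 0.0 0.03;-0.0008 0.0 0.021 0.0 0.03")

```text
clock: 5.3
eef_pos: [546.8, 30.0, 41.2]
tool_rot: [-3.14, -0.002, 0.077]
force: [-0.7, 7.2, 6.0]
width: 44.3
```

```bash

python3 - <<'E'
from h import *
goto(547.3,28.2,42,4.3)
s=ctrl.read_state();print(s["force"],s["torque"])
im=imaging.get_image("wrist"); save(im,"w3",1.25)
im=imaging.get_image("scene"); cr=im["color"][150:260,240:400][:,:,::-1]; cv2.imwrite("pics/s3.png",cv2.resize(cr,None,fx=5,fy=5,interpolation=cv2.INTER_CUBIC))
E
```

```text
delta 0.0004 0.0018 -0.0008 turn 0.11 (dist 2, pos [546.8  30.   41.2] yaw 4.41 w 44.3 t 5.30)
[-0.73740384  7.19891157  6.01075553] [1.19303579 0.20913101 0.04090966]
```

View pics/w3.png

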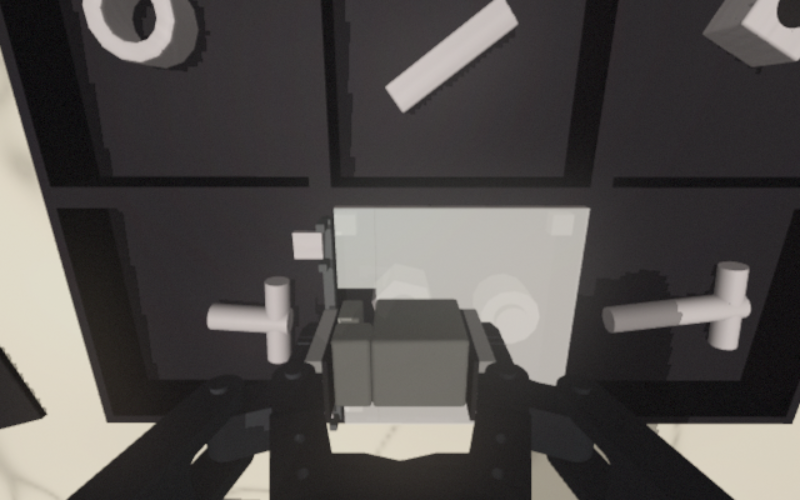

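View pics/s3.png

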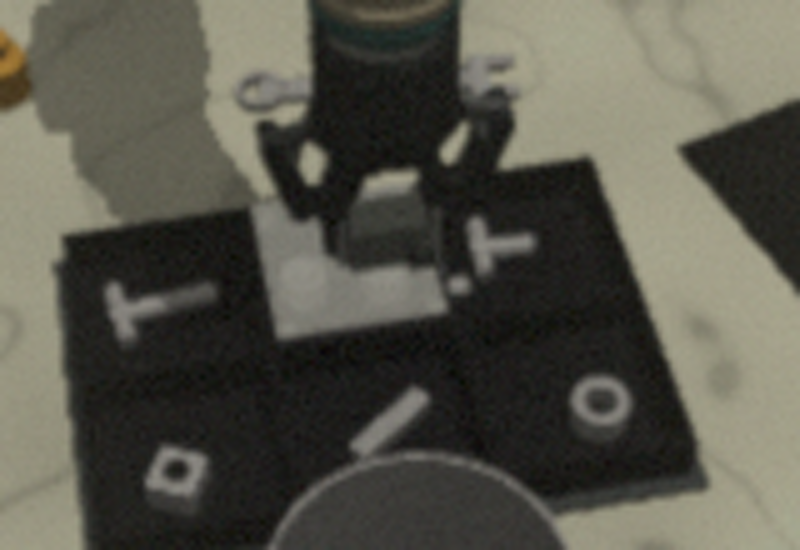

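>>> drive_tool(deltas="0 0.0015 0 0 0.03;0 0.0015 -0.006 0 0.03;0 0.0015 -0.012 0 0.03;0 0.0015 -0.018 0 0.03;0 0.0015 -0.03 0 0.03;0 0.0015 -0.05 0 0.03;0 0.0015 -0.085 0 0.03;0 0.0015 -0.085 0 0.03;0 0.0015 -0.085 0 0.03")

```text
clock: 6.52
eef_pos: [545.8, 26.2, 125.2]
tool_rot: [3.141, 0.0, 0.075]
force: [-0.1, 0.2, -1.9]
width: 43.9
```

```bash

python3 - <<'E'
from h import *
s=ctrl.read_state();print(s["force"],s["torque"])
im=imaging.get_image("wrist"); save(im,"w4",1.25)
im=imaging.get_image("top"); np.save("pics/top4.npy",im,allow_pickle=True); cr=im["color"][125:260,235:410][:,:,::-1]; cv2.imwrite("pics/t4.png",cv2.resize(cr,None,fx=4.5,fy=4.5,interpolation=cv2.INTER_CUBIC))
goto(493.5,331,100,4.3)
E
```

```text
[-0.10754107  0.17012114 -1.94966041] [ 0.0411654   0.08223349 -0.01334554]
delta -0.0287 -0.3075 0.0244 turn 0.02 (dist 310, pos [545.3  26.5 124.4] yaw 4.32 w 44.0 t 6.62)
```

View pics/w4.png

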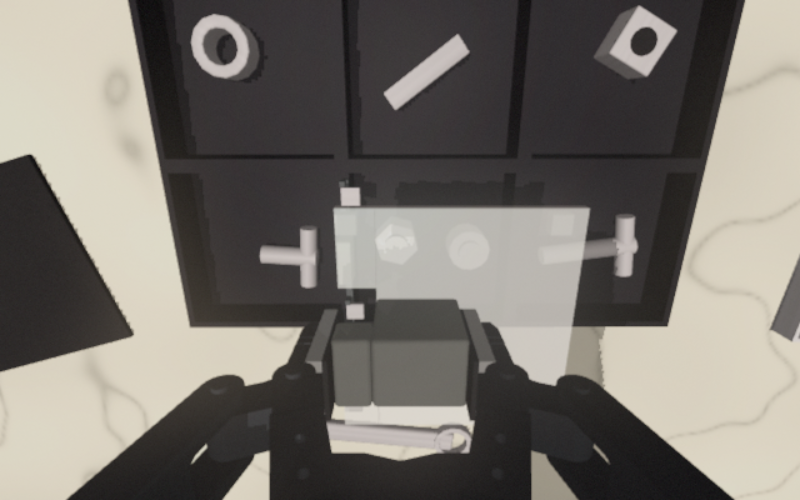

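View pics/t4.png

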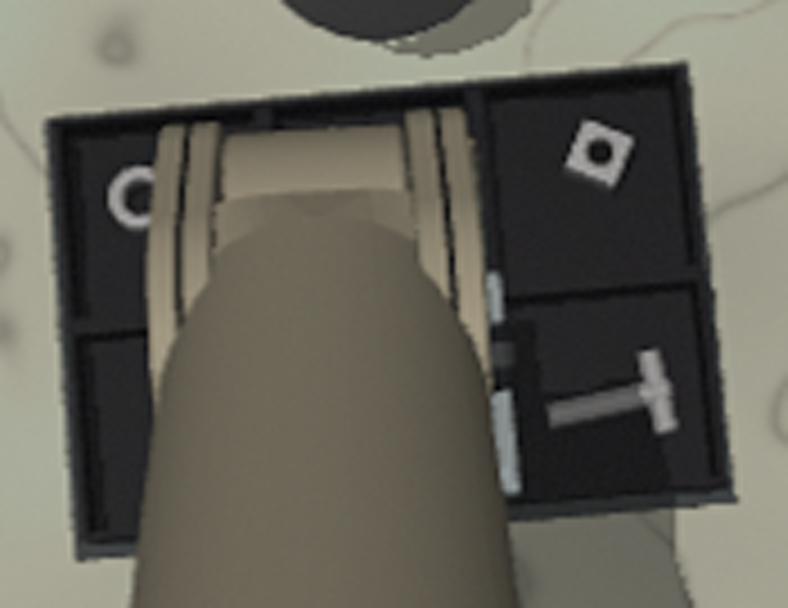

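>>> drive_tool(deltas="-0.005 -0.05 0 0 0.03;-0.0095 -0.1 0 0 0.03;-0.014 -0.15 0 0 0.03;-0.019 -0.2 0 0 0.03;-0.0235 -0.25 0 0 0.03;-0.027 -0.29 0 0 0.03;-0.0287 -0.3075 0.01 0 0.03;-0.0287 -0.3075 0.03 0 0.03;-0.0287 -0.3075 0.05 0 0.03;-0.0287 -0.3075 0.07 0 0.03;-0.0287 -0.3075 0.09 0 0.03;-0.0287 -0.3075 0.09 0 0.03")

```text
clock: 8.12
eef_pos: [493.2, 329.4, 33.1]
tool_rot: [3.139, 0.004, 0.075]
force: [-0.5, -0.1, -0.4]
width: 44.2
```

```bash

python3 - <<'E'
from h import *
s=ctrl.read_state();print(s["force"],s["torque"])
goto(493.5,331,16,4.3)
im=imaging.get_image("top"); np.save("pics/top5.npy",im,allow_pickle=True); save(im,"t5",1.25)
goto(493.5,331,16,4.3)
E
```

```text
[-0.45768618 -0.12305158 -0.40238954] [-0.00328679 -0.01691287  0.01050731]
delta 0.0005 -0.0016 0.0170 turn -0.03 (dist 17, pos [493.2 329.4  33.1] yaw 4.27 w 44.2 t 8.12)
delta -0.0003 -0.0008 0.0183 turn -0.01 (dist 18, pos [493.9 330.3  34.3] yaw 4.29 w 43.9 t 8.18)
```

View pics/t5.png

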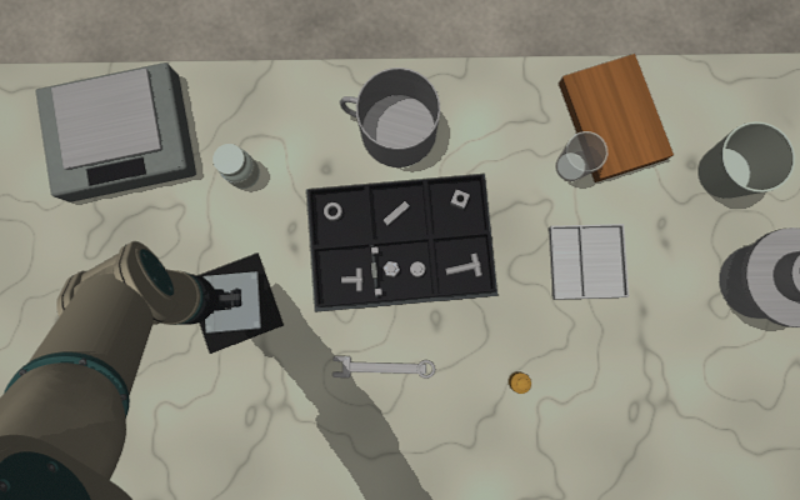

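>>> drive_tool(deltas="0 0 0.005 0 0.03;0 0 0.01 0 0.03;0 0 0.014 0 0.03;0 0 0.017 0 0.03;0 0 0.019 0 0.03;0 0 0.019 0 0.03")

```text
clock: 8.93
eef_pos: [494.2, 331.4, 16.2]
tool_rot: [3.141, 0.0, 0.076]
force: [-0.4, 0.1, -0.7]
width: 44.2
```

>>> drive_tool(deltas="0 0 0.001 0 0.03;0 0 0.002 0 0.03;0 0 0.002 0 0.03")

```text
clock: 9.3
eef_pos: [494.4, 331.5, 15.2]
tool_rot: [-3.141, -0.0, 0.076]
force: [-2.4, -0.5, 5.9]
width: 44.3
```

```bash

python3 - <<'E'
from h import *
s=ctrl.read_state();print(s["eef_pos"],s["force"],s["torque"])
E
```

```text
[494.44233332 331.52448264  15.22963325] [-2.42630028 -0.52248062  5.93921214] [-0.20269221  0.28022697 -0.01832483]
```

>>> drive_tool(deltas="0 0 0 0 0.05;0 0 0 0 0.06;0 0 0 0 0.07;0 0 0 0 0.075;0 0 -0.02 0 0.08;0 0 -0.06 0 0.085;0 0 -0.12 0 0.085;0 0 -0.16 0 0.085")

```text
clock: 10.3
eef_pos: [495.2, 331.9, 178.5]
tool_rot: [-3.139, -0.004, 0.076]
force: [0.3, -0.0, 0.3]
width: 85.1
```

```bash

python3 - <<'E'
from h import *
im=imaging.get_image("scene"); save(im,"s6",1.25)
im=imaging.get_image("top"); np.save("pics/top6.npy",im,allow_pickle=True)
im4=imaging.get_image("wrist"); save(im4,"w6",1.25)
P=cloud(im); z=P[...,2]; x=P[...,0]; y=P[...,1]
m=(z>40)&(z<52)&(x>420)&(x<560)&(y>240)&(y<400); p=P[m]; 
if m.sum(): print("block",m.sum(),cv2.minAreaRect(p[:,:2].astype(np.float32)),np.median(p[:,2]))
P=cloud(im4); z=P[...,2]; x=P[...,0]; y=P[...,1]
m=(z>40)&(z<52)&(x>420)&(x<560)&(y>240)&(y<400); p=P[m]; 
if m.sum(): print("block wrist",m.sum(),cv2.minAreaRect(p[:,:2].astype(np.float32)),np.median(p[:,2]))
# plugs in top
P=cloud(im); z=P[...,2]; x=P[...,0]; y=P[...,1]
o=np.array([548.8,7.7,6]); Rz=R.from_euler("z",np.radians(4.3)).as_matrix(); Q=(P-o)@Rz
m=(abs(Q[...,0])<46)&(Q[...,1]>-46)&(Q[...,1]<42)&(Q[...,2]>14)&(Q[...,2]<40)
n,l=cv2.connectedComponents(m.astype(np.uint8))
for i in range(1,n):
    k=l==i
    if k.sum()>10: print("plug",k.sum(),cv2.minAreaRect(P[k][:,:2].astype(np.float32)),np.percentile(P[k][:,2],[5,50,95]))
for t in ["hex_plug","round_plug","long_screw"]:
    for q in models.landmark_of(im,t)[:2]: print(t,q["score"],np.round(q["point"],1),np.round(px2w(im,*q["point"],z=10),1))
cr=im["color"][125:260,235:410][:,:,::-1]; cv2.imwrite("pics/t6.png",cv2.resize(cr,None,fx=4.5,fy=4.5,interpolation=cv2.INTER_CUBIC))
E
```

```text
block 190 ((494.5311584472656, 331.78680419921875), (24.474571228027344, 45.75836181640625), 5.943650245666504) 47.36405293484779
block wrist 1378 ((495.0491943359375, 331.38739013671875), (25.431447982788086, 44.68879699707031), 4.425727367401123) 46.244578763483275
plug 107 ((549.7556762695312, 29.250049591064453), (24.343852996826172, 23.888206481933594), 85.67743682861328) [28.56882262 32.65711506 36.91257711]
plug 109 ((548.8685913085938, -16.107524871826172), (24.84990692138672, 23.296342849731445), 47.40061950683594) [27.53068118 32.45611273 36.88891696]
hex_plug 0.48 [311. 215.] [550.8  33.1  10. ]
round_plug 0.62 [333.7 214.8] [550.5 -17.5  10. ]
long_screw 0.58 [367.9 215. ] [549.  -93.8  10. ]
```

View pics/w6.png

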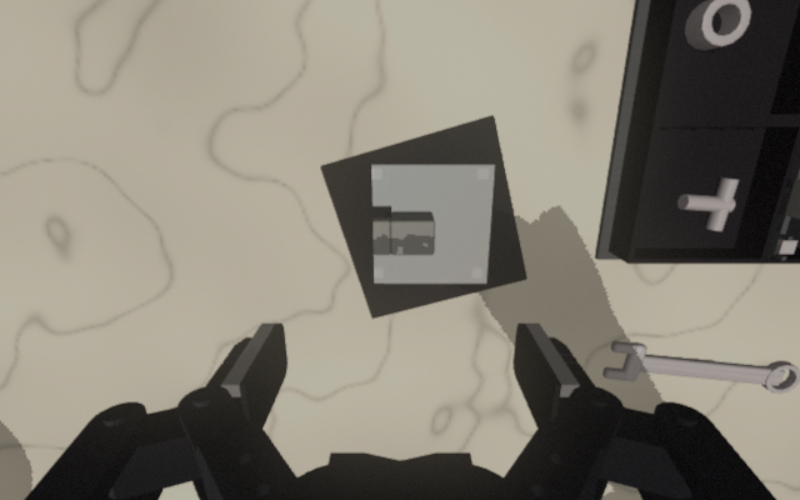

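View pics/t6.png

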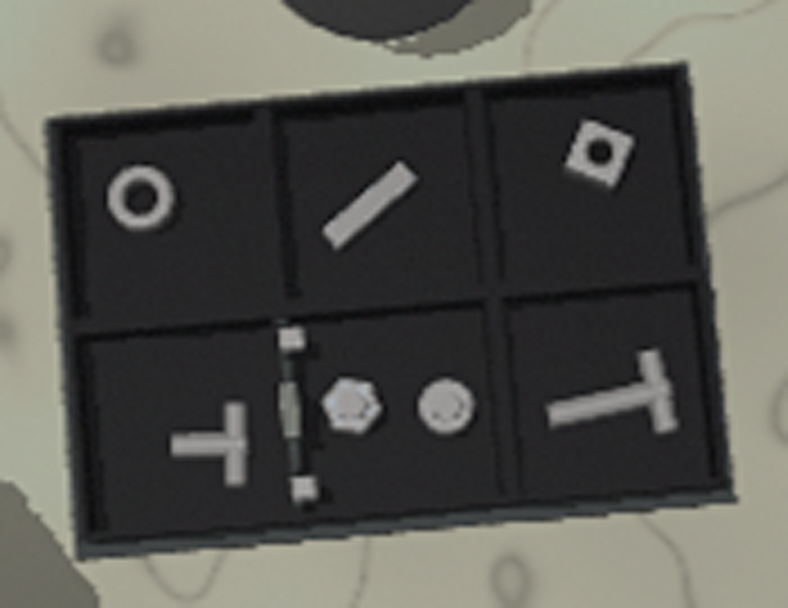

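```bash

python3 - <<'E'
from h import *
goto(549.8,29.3,165,94.3)
E
```

```text
delta 0.0332 0.3052 0.0091 turn -89.95 (dist 307, pos [493.5 331.1 174. ] yaw 4.35 w 85.3 t 10.60)
```

>>> drive_tool(deltas="0.0054 0.05 0 -10 0.085;0.0108 0.1 0 -20 0.085;0.0163 0.15 0 -30 0.085;0.0217 0.2 0 -40 0.085;0.027 0.245 0 -50 0.07;0.031 0.28 0.003 -60 0.06;0.0332 0.3052 0.006 -70 0.055;0.0332 0.3052 0.009 -80 0.055;0.0332 0.3052 0.009 -90 0.055;0.0332 0.3052 0.009 -90 0.055")

```text
clock: 11.85
eef_pos: [549.6, 29.4, 164.1]
tool_rot: [-3.139, -0.001, 1.644]
force: [-0.0, 0.1, -0.3]
width: 54.8
```

```bash

python3 - <<'E'
from h import *
im=imaging.get_image("wrist"); save(im,"w7",1.25); np.save("pics/w7.npy",im,allow_pickle=True)
P=cloud(im); o=np.array([548.8,7.7,6]); Rz=R.from_euler("z",np.radians(4.3)).as_matrix(); Q=(P-o)@Rz
m=(abs(Q[...,0])<46)&(Q[...,1]>-46)&(Q[...,1]<42)&(Q[...,2]>16)&(Q[...,2]<40)
n,l=cv2.connectedComponents(m.astype(np.uint8))
for i in range(1,n):
    k=l==i
    if k.sum()>10: print("plug",k.sum(),cv2.minAreaRect(P[k][:,:2].astype(np.float32)),np.percentile(P[k][:,2],[5,50,95]))
for t in ["hex_plug","round_plug","long_screw"]:
    for q in models.landmark_of(im,t)[:2]: print(t,q["score"],np.round(q["point"],1),np.round(px2w(im,*q["point"],z=10),1))
goto(549.8,29.3,165,94.3)
cr=im["color"][110:290,230:420][:,:,::-1]; cv2.imwrite("pics/c7.png",cv2.resize(cr,None,fx=3.2,fy=3.2,interpolation=cv2.INTER_CUBIC))
E
```

```text
plug 648 ((549.1478271484375, 29.354310989379883), (26.808496475219727, 24.438215255737305), 18.163219451904297) [27.58719395 30.78231581 35.04208643]
plug 597 ((548.1209716796875, -16.555755615234375), (24.78094482421875, 25.313875198364258), 4.061297416687012) [25.09391066 30.56202722 34.95096985]
hex_plug 0.62 [320.4 177.3] [549.7  31.2  10. ]
round_plug 0.16 [304.5 105. ] [530.7  96.5  10. ]
long_screw 0.9 [307.9 295.7] [ 546.  -102.6   10. ]
long_screw 0.34 [317.8 201. ] [549.    7.1  10. ]
delta -0.0004 -0.0005 -0.0000 turn -0.06 (dist 1, pos [550.2  29.7 165. ] yaw 94.24 w 54.7 t 12.05)
```

View pics/w7.png

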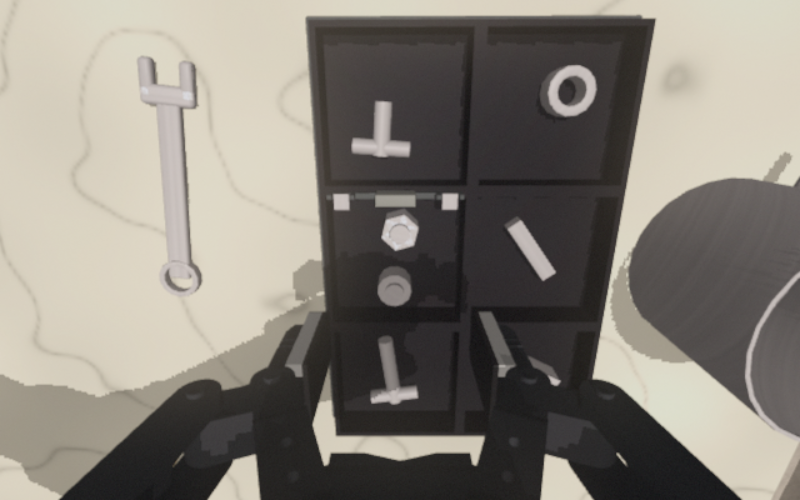

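View pics/c7.png

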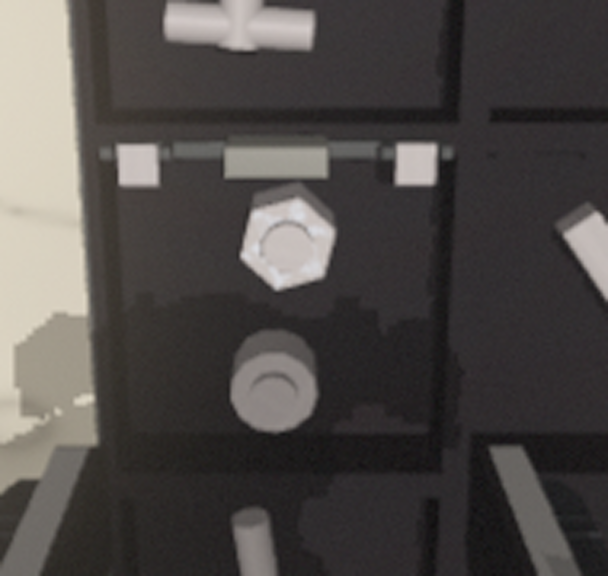

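```bash

python3 - <<'E'
from h import *
from scipy.optimize import minimize
im=np.load("pics/w7.npy",allow_pickle=True).item()
P=cloud(im)
g=cv2.cvtColor(im["color"],cv2.COLOR_RGB2GRAY)
sub=g[150:215,290:350]; 
for th in (100,120,140,150,160):
    m=np.zeros_like(g); m[165:215,295:345]=(g[165:215,295:345]>th)
    cs,_=cv2.findContours(m,cv2.RETR_EXTERNAL,cv2.CHAIN_APPROX_NONE); c=max(cs,key=cv2.contourArea)
    W=np.array([px2w(im,u,v,z=30)[:2] for u,v in c[:,0]]).astype(np.float32)
    A=cv2.contourArea(W); M=cv2.moments(W); ce=np.array([M["m10"],M["m01"]])/M["m00"]
    h=cv2.convexHull(W)[:,0]
    # support widths
    best=[]
    for a in np.arange(0,60,1.0):
        ws=[]
        for k in range(3):
            d=np.array([np.cos(np.radians(a+60*k)),np.sin(np.radians(a+60*k))]); s=h@d; ws.append(s.max()-s.min())
        best.append((sum(ws)/3,a,np.round(ws,1)))
    print(th,round(A),ce,min(best,key=lambda t:t[0]),max(best,key=lambda t:t[0])[:2])
m=(g[165:215,295:345]>0)
E
```

```text
100 548 [548.99971859  29.41908948] (np.float64(26.24793399008098), np.float64(49.0), array([25.5, 28.2, 25. ])) (np.float64(28.784477420837977), np.float64(18.0))
120 499 [549.14305874  28.64524065] (np.float64(24.775322983972416), np.float64(50.0), array([24.7, 25. , 24.6])) (np.float64(27.55059973381739), np.float64(22.0))
140 482 [549.04192859  28.55876983] (np.float64(24.314172796814262), np.float64(50.0), array([24.2, 24.4, 24.3])) (np.float64(27.237509945823444), np.float64(19.0))
150 470 [549.03408641  28.57276765] (np.float64(24.063542388081334), np.float64(50.0), array([24. , 24.3, 23.9])) (np.float64(26.51163017921975), np.float64(21.0))
160 461 [549.06003882  28.6066655 ] (np.float64(23.779197316299285), np.float64(49.0), array([23.6, 23.9, 23.9])) (np.float64(26.210889070180468), np.float64(18.0))
```

```bash

python3 - <<'E'
from h import *
goto(548.6,26,45,80)
E
```

```text
delta -0.0036 -0.0018 0.1200 turn 14.24 (dist 120, pos [550.2  29.7 165. ] yaw 94.24 w 54.7 t 12.05)
```

>>> drive_tool(deltas="-0.0033 -0.0014 0.04 10 0.034;-0.0033 -0.0014 0.08 14.2 0.034;-0.0033 -0.0014 0.105 14.2 0.034;-0.0033 -0.0014 0.105 14.2 0.034;-0.0033 -0.0014 0.105 14.2 0.034")

```text
clock: 12.68
eef_pos: [550.1, 26.6, 61.2]
tool_rot: [3.14, -0.0, 1.399]
force: [0.5, 0.0, 0.4]
width: 33.9
```

```bash

python3 - <<'E'
from h import *
im=imaging.get_image("wrist"); save(im,"w8",1.25)
goto(548.6,26,13,80)
E
```

```text
delta -0.0008 -0.0017 0.0485 turn 0.13 (dist 49, pos [550.3  26.5  61.5] yaw 80.13 w 34.7 t 12.72)
```

View pics/w8.png

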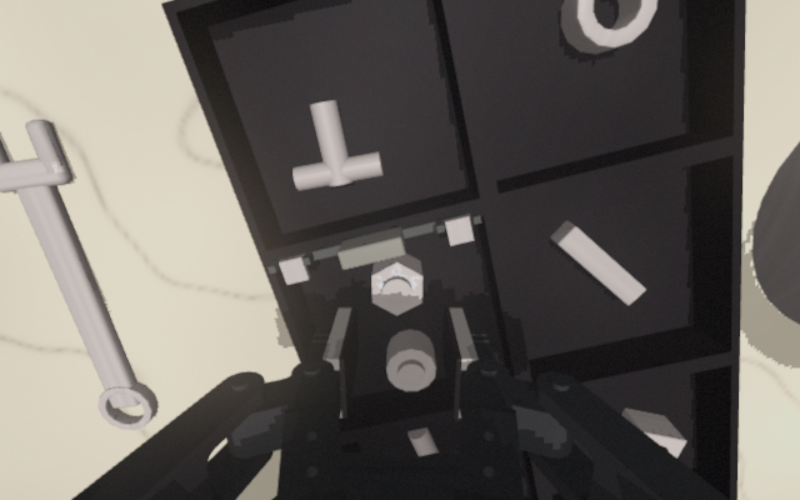

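>>> drive_tool(deltas="-0.0006 -0.0016 0.015 0 0.034;-0.0006 -0.0016 0.03 0 0.034;-0.0006 -0.0016 0.042 0 0.034;-0.0006 -0.0016 0.048 0 0.034;-0.0006 -0.0016 0.048 0 0.034")

```text
clock: 13.35
eef_pos: [547.3, 26.0, 11.7]
tool_rot: [-3.14, 0.0, 1.399]
force: [0.4, -0.2, 1.1]
width: 34.1
```

```bash

python3 - <<'E'
from h import *
im=imaging.get_image("wrist"); save(im,"w9",1.25)
goto(548.6,26,13,80); s=ctrl.read_state(); print(s["force"])
E
```

```text
delta 0.0002 0.0010 -0.0009 turn 0.15 (dist 1, pos [547.6  26.   12.1] yaw 80.15 w 34.3 t 13.40)
[0.36794475 0.12022069 0.54883525]
```

View pics/w9.png

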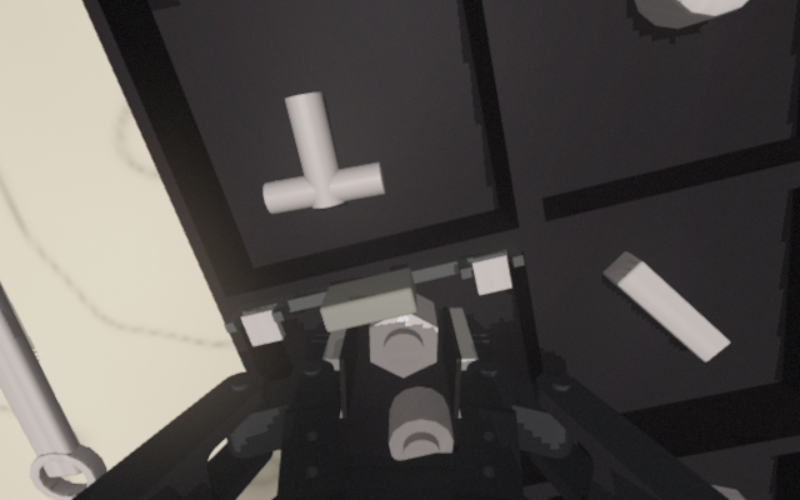

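>>> drive_tool(deltas="0 0.0003 -0.001 0 0.028;0 0.0003 -0.001 0 0.024;0 0.0003 -0.001 0 0.015;0 0.0003 -0.001 0 0.015;0 0.0003 -0.001 0 0.015;0 0.0003 -0.01 0 0.015;0 0.0003 -0.03 0 0.015;0 0.0003 -0.07 0 0.015;0 0.0003 -0.12 0 0.015;0 0.0003 -0.12 0 0.015")

```text
clock: 14.65
eef_pos: [550.7, 26.2, 136.2]
tool_rot: [3.134, -0.002, 1.399]
force: [0.4, 0.4, -1.1]
width: 22.4
```

```bash

python3 - <<'E'
from h import *
im=imaging.get_image("wrist"); save(im,"w10",1.25)
s=ctrl.read_state(); print(s["force"],s["torque"],s["qpos"])
im=imaging.get_image("top"); np.save("pics/top10.npy",im,allow_pickle=True)
P=cloud(im); z=P[...,2]; x=P[...,0]; y=P[...,1]
m=(z>9)&(z<25)&(x>450)&(x<680)&(y>-430)&(y<-220); p=P[m]; r=cv2.minAreaRect(p[:,:2].astype(np.float32)); print(r)
goto(559.5,-283,110,90)
E
```

```text
[-0.00385559 -0.61758053 -2.78873262] [ 0.06214659  0.0176748  -0.01908617] [ 0.07878292  0.62628044 -0.26868255  1.89168008  0.25938561  0.6533837
 -0.52005416]
((560.1889038085938, -320.76031494140625), (130.7833709716797, 131.79852294921875), 0.8625479936599731)
delta -0.3021 0.0644 0.0228 turn -9.87 (dist 310, pos [547.8  25.7 132.8] yaw 80.13 w 22.4 t 14.75)
```

View pics/w10.png

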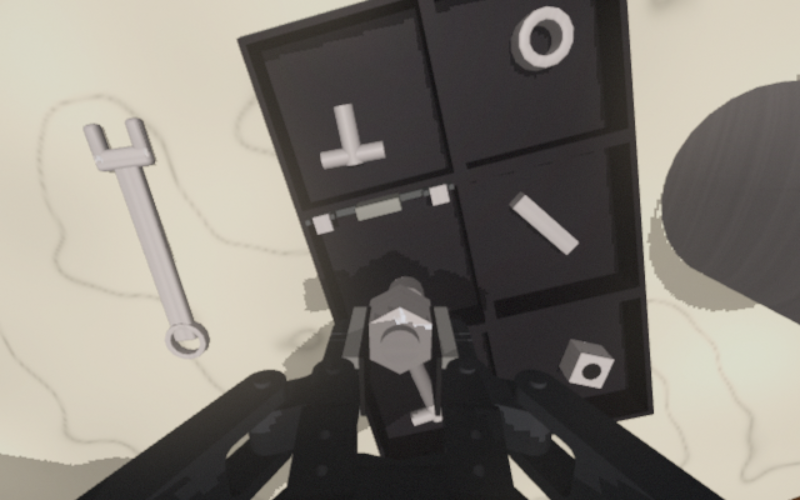

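```bash

python3 - <<'E'
from h import *
goto(559.6,-286.3,110,90.8)
E
```

```text
delta -0.3053 0.0650 0.0228 turn -10.67 (dist 313, pos [547.8  25.7 132.8] yaw 80.13 w 22.4 t 14.75)
```

>>> drive_tool(deltas="-0.05 0.0106 0 0 0.015;-0.1 0.0213 0 -3 0.015;-0.15 0.032 0 -6 0.015;-0.2 0.0426 0 -9 0.015;-0.25 0.0532 0 -10.6 0.015;-0.285 0.0607 0 -10.6 0.015;-0.3053 0.065 0.01 -10.6 0.015;-0.3053 0.065 0.03 -10.6 0.015;-0.3053 0.065 0.06 -10.6 0.015;-0.3053 0.065 0.08 -10.6 0.015;-0.3053 0.065 0.08 -10.6 0.015")

```text
clock: 16.12
eef_pos: [558.3, -284.5, 50.0]
tool_rot: [-3.137, -0.002, 1.585]
force: [0.2, -1.0, -0.7]
width: 22.7
```

```bash

python3 - <<'E'
from h import *
im=imaging.get_image("wrist"); save(im,"w11",1.25); np.save("pics/w11.npy",im,allow_pickle=True)
for t in ["narrow_pocket","wide_pocket","tray"]:
    for q in models.landmark_of(im,t)[:1]: print(t,q["score"],np.round(q["point"],1),np.round(px2w(im,*q["point"],z=3),1))
goto(559.6,-286.3,6.5,90.8)
E
```

```text
narrow_pocket 0.89 [318.2 228.6] [ 557.1 -288.1    3. ]
wide_pocket 0.59 [319.3 310.8] [ 558.7 -351.5    3. ]
delta -0.0001 -0.0011 0.0468 turn -0.04 (dist 47, pos [ 560.6 -286.1   53.3] yaw 90.76 w 22.1 t 16.32)
```

View pics/w11.png

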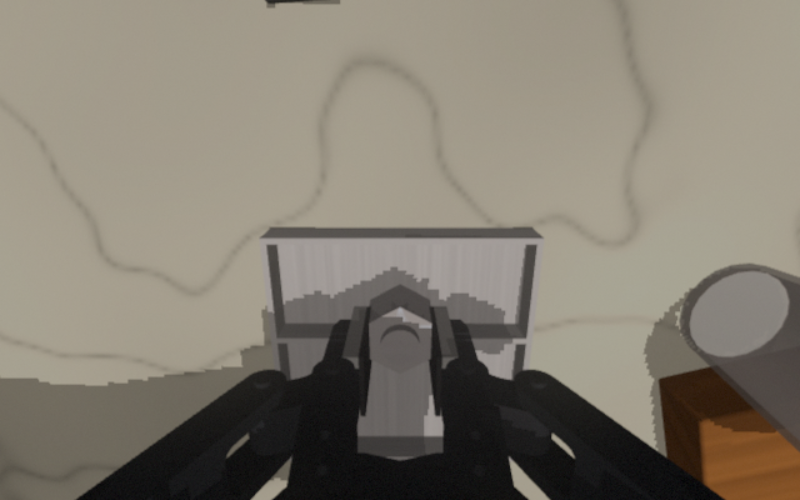

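```bash

python3 - <<'E'
from h import *
im=np.load("pics/w11.npy",allow_pickle=True).item()
for u,v in [(280,331),(500,330),(265,234),(540,234),(400,240)]: print(u,v,np.round(px2w(im,u/1.25,v/1.25,z=18),1),np.round(px2w(im,u/1.25,v/1.25),1))
E
```

```text
280 331 [ 499.1 -306.8   18. ] [ 497.2 -310.    12.5]
500 330 [ 607.9 -304.5   18. ] [ 609.9 -308.3   11.3]
265 234 [ 496.2 -256.6   18. ] [ 494.6 -258.1   13.3]
540 234 [ 621.5 -254.8   18. ] [ 627.8 -259.8    1. ]
400 240 [ 557.9 -258.6   18. ] [ 557.9 -258.4   18.7]
```

>>> drive_tool(deltas="0 0 0.02 0 0.015;0 0 0.035 0 0.015;0 0 0.041 0 0.015;0 0 0.044 0 0.015;0 0 0.045 0 0.015;0 0 0.045 0 0.015")

```text
clock: 17.08
eef_pos: [560.0, -286.1, 7.6]
tool_rot: [3.141, 0.0, 1.584]
force: [0.1, -0.7, -0.5]
width: 22.7
```

```bash

python3 - <<'E'
from h import *
goto(559.6,-286.3,6.5,90.8);s=ctrl.read_state(); print(s["force"])
E
```

```text
delta -0.0002 -0.0004 0.0011 turn -0.06 (dist 1, pos [ 560.  -286.1    7.6] yaw 90.74 w 22.7 t 17.07)
[ 0.10422189 -0.67474366 -0.51419867]
```

>>> drive_tool(deltas="0 0 0.001 0 0.015;0 0 0.002 0 0.015;0 0 0.002 0 0.015")

```text
clock: 17.45
eef_pos: [560.1, -286.2, 7.1]
tool_rot: [3.141, 0.001, 1.584]
force: [-2.1, -0.4, 9.4]
width: 22.5
```

Contact (9 N up). Release and rise.

>>> drive_tool(deltas="0 0 -0.0005 0 0.026;0 0 -0.0005 0 0.032;0 0 -0.0005 0 0.036;0 0 -0.0005 0 0.036;0 0 -0.02 0 0.036;0 0 -0.06 0 0.036;0 0 -0.11 0 0.05;0 0 -0.15 0 0.05")

```text
clock: 18.45
eef_pos: [560.5, -286.1, 158.8]
tool_rot: [3.139, 0.001, 1.584]
force: [0.9, -0.3, -0.1]
width: 50.0
```

```bash

python3 - <<'E'
from h import *
im=imaging.get_image("wrist"); save(im,"w12",1.25); np.save("pics/w12.npy",im,allow_pickle=True)
im=imaging.get_image("top"); np.save("pics/top12.npy",im,allow_pickle=True)
P=cloud(im); z=P[...,2]; x=P[...,0]; y=P[...,1]
o=np.array([548.8,7.7,6]); Rz=R.from_euler("z",np.radians(4.3)).as_matrix(); Q=(P-o)@Rz
print(ctrl.read_state()["eef_pos"])
# long screw: bright pixels in bin at local (0,-104)
g=cv2.cvtColor(im["color"],cv2.COLOR_RGB2GRAY)
m=((abs(Q[...,0])<46)&(abs(Q[...,1]+104)<46)&(g>90)).astype(np.uint8); print(m.sum())
ys,xs=np.nonzero(m); 
W=np.array([px2w(im,u,v,z=18)[:2] for u,v in zip(xs,ys)]).astype(np.float32)
print(cv2.minAreaRect(W))
cr=im["color"][125:260,335:510][:,:,::-1]; cv2.imwrite("pics/t12.png",cv2.resize(cr,None,fx=4.5,fy=4.5,interpolation=cv2.INTER_CUBIC))
E
```

```text
[ 563.20618378 -287.13004612  161.83116576]
192
((556.267578125, -98.91746520996094), (59.68967819213867, 37.80175018310547), 88.74883270263672)
```

View pics/w12.png

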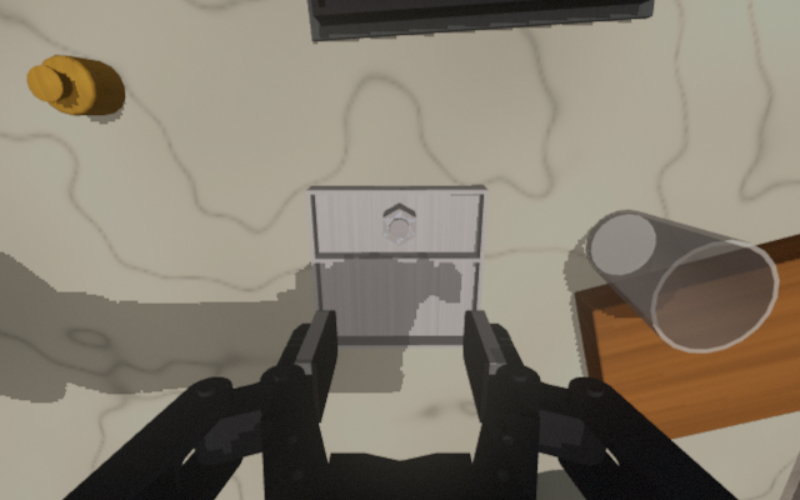

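View pics/t12.png

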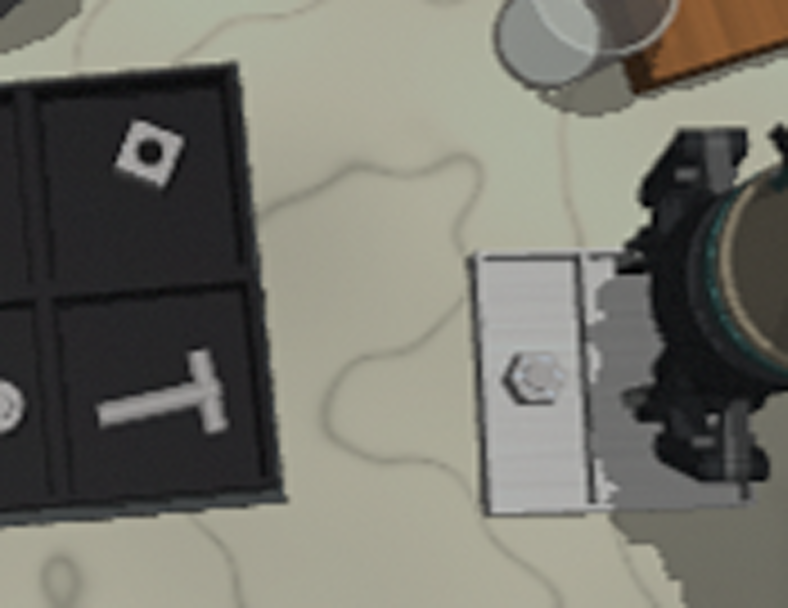

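```bash

python3 - <<'E'
from h import *
goto(551,-98,135,102)
E
```

```text
delta 0.1894 -0.0100 0.0259 turn -11.26 (dist 191, pos [ 563.2 -287.1  161.8] yaw 90.74 w 50.0 t 18.55)
```

>>> drive_tool(deltas="0.05 -0.0018 0 0 0.04;0.1 -0.0036 0 -3 0.035;0.145 -0.005 0.005 -7 0.03;0.175 -0.0063 0.01 -11.2 0.03;0.188 -0.0067 0.022 -11.2 0.03;0.188 -0.0067 0.022 -11.2 0.03")

```text
clock: 19.3
eef_pos: [549.8, -98.1, 132.5]
tool_rot: [-3.14, -0.0, 1.779]
force: [-0.4, -0.9, -0.0]
width: 29.9
```

```bash

python3 - <<'E'
from h import *
im=imaging.get_image("wrist"); save(im,"w13",1.25); np.save("pics/w13.npy",im,allow_pickle=True)
P=cloud(im); 
o=np.array([548.8,7.7,6]); Rz=R.from_euler("z",np.radians(4.3)).as_matrix(); Q=(P-o)@Rz
g=cv2.cvtColor(im["color"],cv2.COLOR_RGB2GRAY)
m=((abs(Q[...,0])<47)&(abs(Q[...,1]+104)<47)&(Q[...,2]>10.5)&(Q[...,2]<24)).astype(np.uint8); print(m.sum())
ys,xs=np.nonzero(m); print(xs.min(),xs.max(),ys.min(),ys.max())
W=P[m>0]; r=cv2.minAreaRect(W[:,:2].astype(np.float32)); print(r,np.percentile(W[:,2],[50,95]))
for t in ["long_screw"]:
    for q in models.landmark_of(im,t)[:1]: print(t,q["score"],np.round(q["point"],1),np.round(px2w(im,*q["point"],z=16),1))
# shank: slice along direction
for a in [r[2],r[2]+90]:
    d=np.array([np.cos(np.radians(a)),np.sin(np.radians(a))]); n=np.array([-d[1],d[0]]); C=np.array(r[0])
    t=(W[:,:2]-C)@d; s=(W[:,:2]-C)@n
    print(a,[(k,np.round([s[(t>=k)&(t<k+5)].min(),s[(t>=k)&(t<k+5)].max()],1).tolist()) for k in range(-35,35,5) if ((t>=k)&(t<k+5)).sum()>3])
print(ctrl.read_state()["eef_pos"])
E
```

```text
1630
285 397 145 253
((564.5382080078125, -95.60885620117188), (78.10039520263672, 93.55136108398438), 4.3045830726623535) [21.43103004 25.32247959]
long_screw 0.88 [316.3 190.8] [546.8 -98.7  16. ]
4.3045830726623535 [(-35, [-31.7, -21.7]), (-30, [-46.8, -21.6]), (-25, [-30.9, 29.0]), (-20, [-46.6, 29.5]), (-15, [-31.0, 29.8]), (-10, [-30.1, 5.0]), (-5, [-28.1, -17.7]), (0, [-27.8, -16.9]), (5, [-26.7, -16.7])]
94.30458307266235 [(-35, [-39.0, 30.9]), (-30, [-39.0, 31.4]), (-25, [-39.0, 32.0]), (-20, [-39.1, 18.1]), (-15, [-39.0, 18.8]), (-10, [-39.0, 19.4]), (-5, [-39.0, 20.1]), (0, [-39.0, 20.6]), (5, [-39.0, 22.2]), (10, [-39.0, 22.8]), (15, [-39.0, 23.5]), (20, [-39.1, 24.1]), (25, [-39.0, 24.5]), (30, [-39.0, -38.7])]
[550.52678076 -99.96262948 133.10747033]
```

View pics/w13.png

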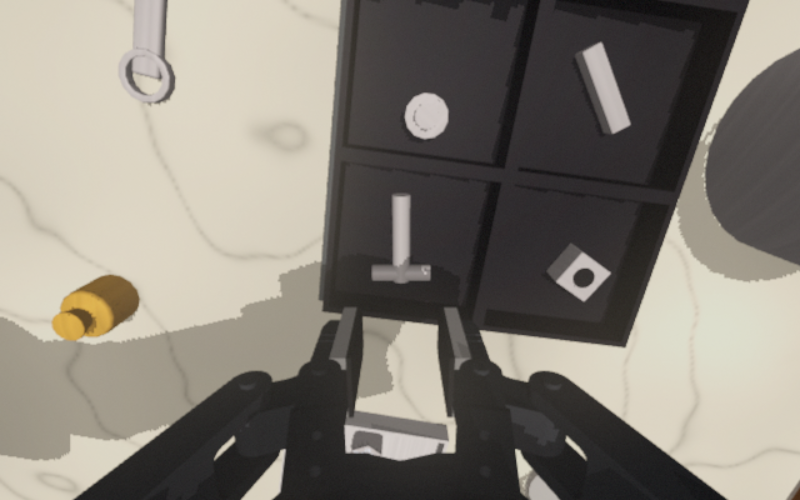

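```bash

python3 - <<'E'
from h import *
im=np.load("pics/w13.npy",allow_pickle=True).item()
P=cloud(im); 
o=np.array([548.8,7.7,6]); Rz=R.from_euler("z",np.radians(4.3)).as_matrix(); Q=(P-o)@Rz
m=((abs(Q[...,0])<45)&(abs(Q[...,1]+104)<45)&(Q[...,2]>10)&(Q[...,2]<24)).astype(np.uint8)
n,l,st,_=cv2.connectedComponentsWithStats(m); i=1+np.argmax(st[1:,4]); print(st[1:,:])
W=P[l==i]; r=cv2.minAreaRect(W[:,:2].astype(np.float32)); print(r)
for a in [r[2],r[2]+90]:
    d=np.array([np.cos(np.radians(a)),np.sin(np.radians(a))]); nn=np.array([-d[1],d[0]]); C=np.array(r[0])
    t=(W[:,:2]-C)@d; s=(W[:,:2]-C)@nn
    print(a,[(k,np.round([s[(t>=k)&(t<k+5)].min(),s[(t>=k)&(t<k+5)].max()],1).tolist()) for k in range(-35,35,5) if ((t>=k)&(t<k+5)).sum()>3])
E
```

```text
[[ 297  155   47   71 1418]]
((549.9204711914062, -97.34198760986328), (39.668212890625, 60.36895751953125), 11.405646324157715)
11.405646324157715 [(-20, [-28.8, -18.9]), (-15, [-29.0, -18.8]), (-10, [-30.0, 30.0]), (-5, [-30.2, 30.2]), (0, [-30.1, 30.2]), (5, [-29.5, 29.7]), (10, [-28.8, -18.5]), (15, [-28.7, -18.4])]
101.40564632415771 [(-30, [-19.8, 19.8]), (-25, [-19.6, 19.7]), (-20, [-19.7, 19.8]), (-15, [-5.9, 5.2]), (-10, [-5.8, 5.2]), (-5, [-5.7, 5.3]), (0, [-5.7, 6.2]), (5, [-5.5, 6.2]), (10, [-5.5, 6.2]), (15, [-5.4, 6.2]), (20, [-5.3, 6.2]), (25, [-5.2, 6.2]), (30, [-4.4, 4.6])]
```

```bash

python3 - <<'E'
from h import *
goto(550.7,-101.2,12.5,101.4)
E
```

```text
delta -0.0011 0.0000 0.1206 turn 0.39 (dist 121, pos [ 550.5 -100.   133.1] yaw 101.79 w 29.7 t 19.40)
```

>>> drive_tool(deltas="-0.0015 0.0 0.05 0.5 0.03;-0.0015 0.0 0.09 0.5 0.03;-0.0015 0.0 0.09 0.5 0.03;-0.0015 0.0 0.09 0.5 0.03")

```text
clock: 19.9
eef_pos: [551.9, -100.5, 44.5]
tool_rot: [3.14, 0.001, 1.769]
force: [0.0, -0.3, 0.5]
width: 30.1
```

```bash

python3 - <<'E'
from h import *
im=imaging.get_image("wrist"); save(im,"w14",1.25)
goto(550.7,-101.2,12.5,101.4)
E
```

```text
delta -0.0005 -0.0019 0.0325 turn -0.02 (dist 33, pos [ 552.4 -100.3   45. ] yaw 101.38 w 30.1 t 19.95)
```

View pics/w14.png

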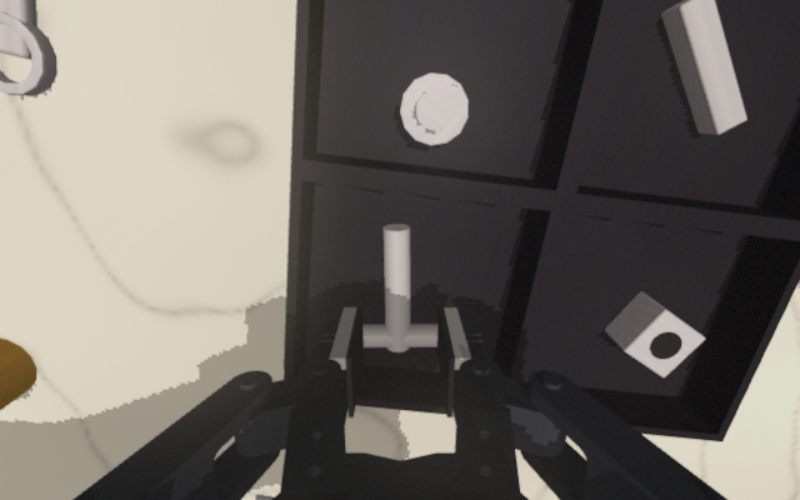

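>>> drive_tool(deltas="0.0014 -0.0014 0.015 0 0.03;0.0014 -0.0014 0.026 0 0.03;0.0014 -0.0014 0.032 0 0.03;0.0014 -0.0014 0.032 0 0.03")

```text
clock: 20.45
eef_pos: [548.8, -98.4, 10.7]
tool_rot: [-3.14, -0.0, 1.771]
force: [-0.6, 0.8, -0.5]
width: 30.1
```

```bash

python3 - <<'E'
from h import *
im=imaging.get_image("wrist"); save(im,"w15",1.25)
goto(550.3,-99.3,12.5,101.4); print(ctrl.read_state()["force"])
E
```

```text
delta -0.0011 0.0009 -0.0015 turn 0.05 (dist 2, pos [549.1 -98.4  11. ] yaw 101.45 w 29.9 t 20.50)
[0.6755723  0.74105227 0.87071406]
```

View pics/w15.png

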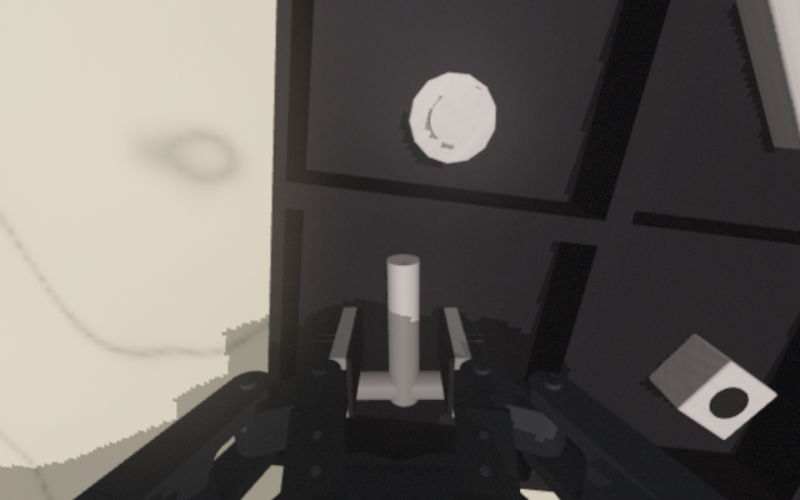

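>>> drive_tool(deltas="0 0.0005 -0.0015 0 0.02;0 0.0005 -0.0015 0 0.013;0 0.0005 -0.0015 0 0.005;0 0.0005 -0.0015 0 0.005;0 0.0005 -0.0015 0 0.005;0 0.0005 -0.01 0 0.005;0 0.0005 -0.03 0 0.005;0 0.0005 -0.07 0 0.005;0 0.0005 -0.1 0 0.005;0 0.0005 -0.1 0 0.005")

```text
clock: 21.75
eef_pos: [551.4, -98.6, 113.7]
tool_rot: [3.137, 0.001, 1.77]
force: [-0.8, 0.6, -0.7]
width: 9.3
```

```bash

python3 - <<'E'
from h import *
im=imaging.get_image("wrist"); save(im,"w16",1.25)
s=ctrl.read_state(); print(s["force"],s["qpos"])
goto(559.8,-346.8,110,181)
E
```

```text
[-0.56644685  0.44797724 -1.94381368] [ 0.37604603  0.68575098 -0.38535314  1.87705506  0.40265212  0.65373856
 -0.0543175 ]
delta -0.2451 -0.0397 0.0023 turn -79.57 (dist 248, pos [550.1 -98.7 112.2] yaw 101.43 w 9.4 t 21.80)
```

View pics/w16.png

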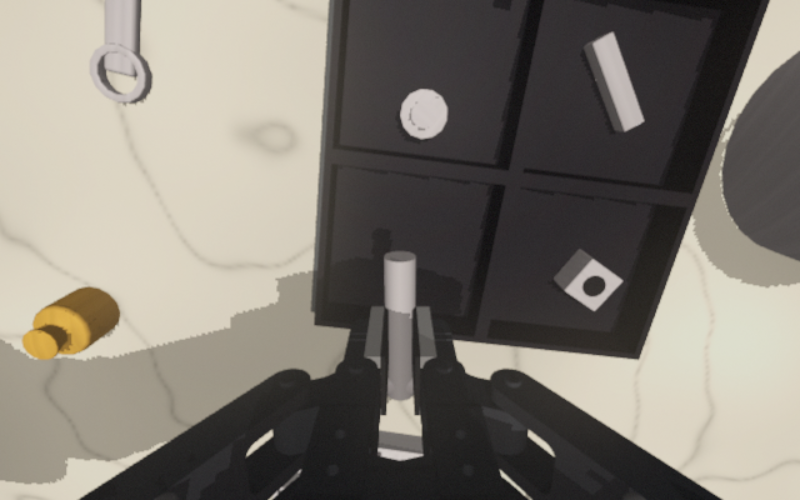

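```bash

python3 - <<'E'
from h import *
goto(562,-349,110,180.9)
E
```

```text
delta -0.2477 -0.0380 0.0023 turn -79.47 (dist 251, pos [550.1 -98.7 112.2] yaw 101.43 w 9.4 t 21.80)
```

>>> drive_tool(deltas="-0.035 -0.0054 0 -8 0.005;-0.07 -0.0108 0 -16 0.005;-0.105 -0.0161 0 -24 0.005;-0.14 -0.0215 0 -32 0.005;-0.175 -0.0269 0 -40 0.005;-0.205 -0.0315 0 -48 0.005;-0.23 -0.0353 0 -56 0.005;-0.242 -0.0371 0 -64 0.005;-0.2477 -0.038 0.01 -72 0.005;-0.2477 -0.038 0.03 -79.5 0.005;-0.2477 -0.038 0.055 -79.5 0.005;-0.2477 -0.038 0.055 -79.5 0.005")

```text
clock: 23.3
eef_pos: [559.2, -347.7, 52.8]
tool_rot: [3.139, -0.006, -3.127]
force: [-0.7, 0.9, -0.5]
width: 9.2
```

```bash

python3 - <<'E'
from h import *
im=imaging.get_image("wrist"); save(im,"w17",1.25); np.save("pics/w17.npy",im,allow_pickle=True)
goto(562,-349,7,180.9); print(ctrl.read_state()["qpos"])
E
```

```text
delta -0.0015 -0.0011 0.0475 turn -0.01 (dist 48, pos [ 560.6 -348.    54.5] yaw -179.11 w 9.1 t 23.35)
[ 0.91648758  0.9695749  -0.73862084  1.59912639  0.78936291  0.89766282
  1.46389407]
```

View pics/w17.png

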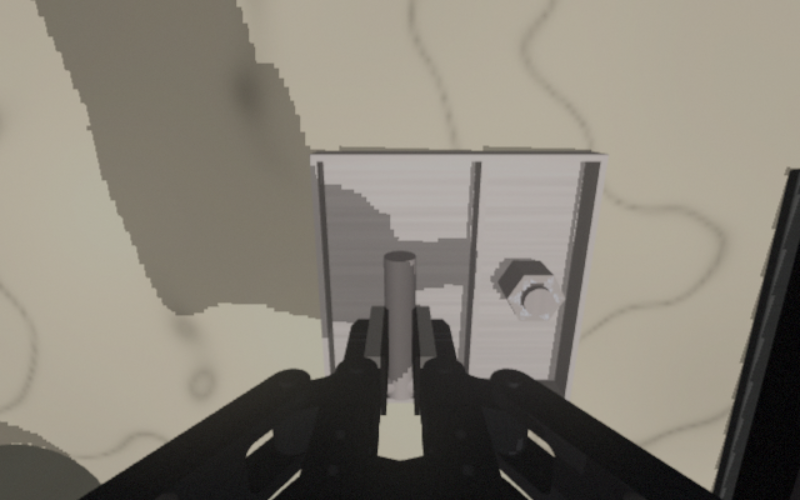

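>>> drive_tool(deltas="0 0 0.02 0 0.005;0 0 0.035 0 0.005;0 0 0.042 0 0.005;0 0 0.046 0 0.005;0 0 0.047 0 0.005;0 0 0.047 0 0.005")

```text
clock: 24.1
eef_pos: [561.9, -348.8, 9.7]
tool_rot: [-3.141, 0.001, -3.125]
force: [-0.8, 0.1, -0.8]
width: 8.9
```

```bash

python3 - <<'E'
from h import *
im=imaging.get_image("wrist"); save(im,"w18",1.25)
goto(562,-349,6,180.9); print(ctrl.read_state()["force"])
E
```

```text
delta 0.0000 -0.0002 0.0038 turn 0.04 (dist 4, pos [ 562.  -348.8    9.8] yaw -179.06 w 9.1 t 24.15)
[ 0.53651495 -0.03336254 -0.0658268 ]
```

View pics/w18.png

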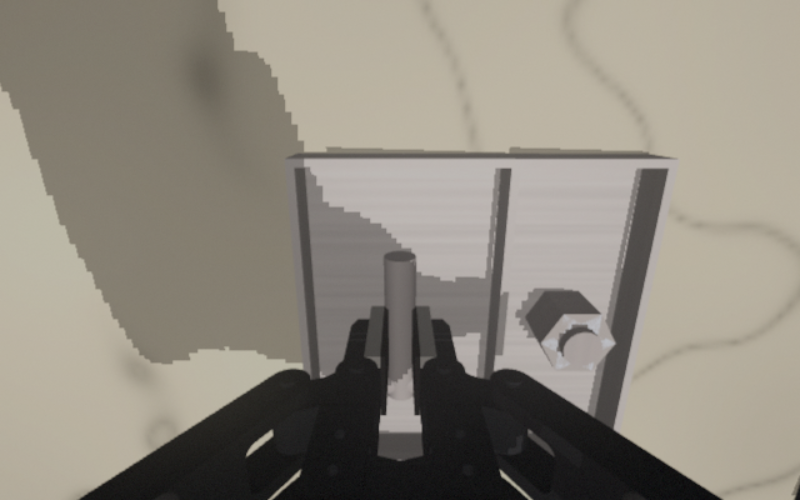

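Clear of the plug; lower a little more until contact.

>>> drive_tool(deltas="0 0 0.0015 0 0.005;0 0 0.0025 0 0.005;0 0 0.003 0 0.005;0 0 0.003 0 0.005")

```text
clock: 24.65
eef_pos: [561.6, -348.8, 6.5]
tool_rot: [-3.141, -0.0, -3.125]
force: [-1.1, -0.0, 2.3]
width: 9.1
```

>>> drive_tool(deltas="0 0 0.0007 0 0.005;0 0 0.0007 0 0.005")

```text
clock: 24.9
eef_pos: [561.6, -348.8, 6.5]
tool_rot: [-3.141, -0.0, -3.125]
force: [-3.2, 0.1, 5.7]
width: 9.4
```

Contact. Release and rise clear.

>>> drive_tool(deltas="0 0 -0.0003 0 0.013;0 0 -0.0003 0 0.018;0 0 -0.0003 0 0.022;0 0 -0.0003 0 0.022;0 0 -0.01 0 0.022;0 0 -0.03 0 0.022;0 0 -0.08 0 0.022;0 0 -0.14 0 0.022;0 0 -0.18 0 0.022;0 0 -0.18 0 0.022")

```text
clock: 26.15
eef_pos: [564.4, -349.0, 191.5]
tool_rot: [-3.138, 0.008, -3.125]
force: [-0.1, 0.3, 0.1]
width: 21.6
```

```bash

python3 - <<'E'
from h import *
im=imaging.get_image("wrist"); save(im,"w19",1.25); P=cloud(im)
z=P[...,2];x=P[...,0];y=P[...,1]
m=((z>8)&(z<17)&(x>500)&(x<622)&(y>-380)&(y<-312)).astype(np.uint8)
n,l,st,_=cv2.connectedComponentsWithStats(m); i=1+np.argmax(st[1:,4])
W=P[l==i]; print(cv2.minAreaRect(W[:,:2].astype(np.float32)),np.percentile(W[:,2],[50,95]))
m=(z>20)&(z<32)&(x>500)&(x<622)&(y>-306)&(y<-262); W=P[m]; print(cv2.minAreaRect(W[:,:2].astype(np.float32)),np.percentile(W[:,2],[50,95]))
im=imaging.get_image("top"); save(im,"t19",1.25); P=cloud(im); z=P[...,2];x=P[...,0];y=P[...,1]
m=(z>40)&(z<52)&(x>420)&(x<560)&(y>240)&(y<400); p=P[m]; print("block",m.sum(),cv2.minAreaRect(p[:,:2].astype(np.float32)),np.median(p[:,2]))
print(ctrl.read_state()["eef_pos"])
E
```

```text
((560.3694458007812, -349.76580810546875), (60.3466911315918, 39.033226013183594), 1.617040753364563) [14.29475866 16.01326011]
((582.041259765625, -292.32861328125), (25.62834930419922, 74.50093841552734), 69.38116455078125) [23.87069029 28.18535173]
block 263 ((495.3869323730469, 332.1241149902344), (26.184402465820312, 46.15573501586914), 4.456364154815674) 47.136610658038535
[ 561.61227727 -348.89065269  186.88124266]
```

View pics/w19.png

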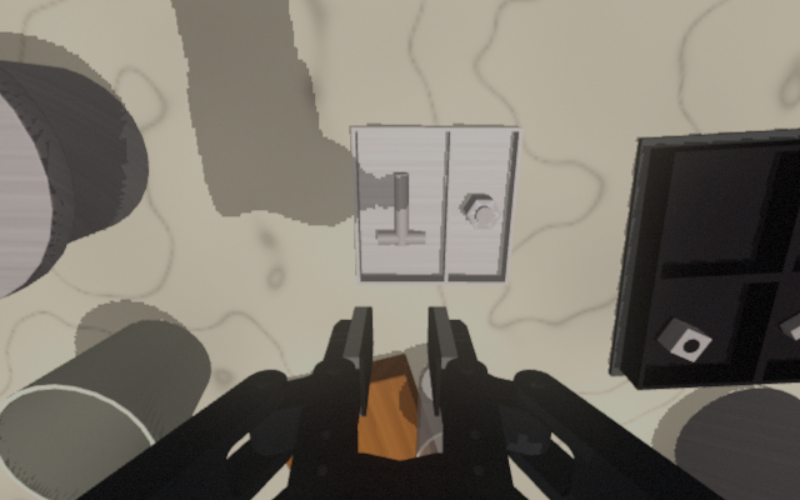

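View pics/t19.png

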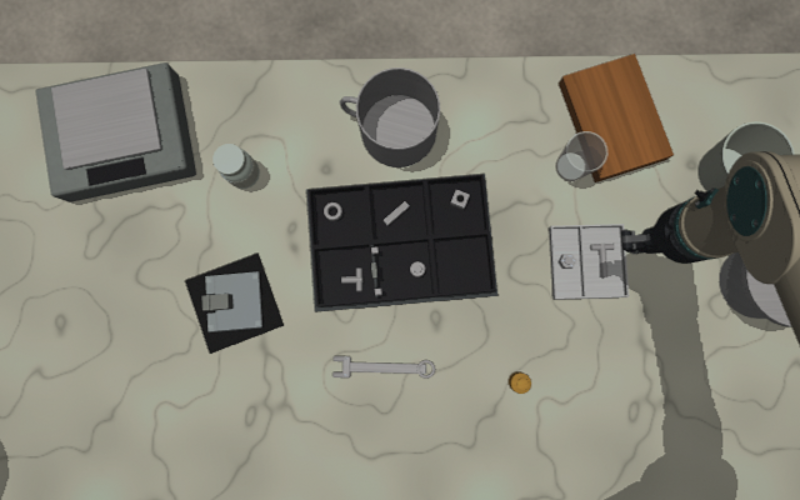

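```bash

python3 - <<'E'
from h import *
im=imaging.get_image("scene"); save(im,"s19",1.25); s=ctrl.read_state(); print(s["force"],s["qd"],s["tau"])
E
```

```text
[0.01826365 0.65333438 0.15177829] [-0.00358623  0.02163248  0.01200946  0.00927191  0.00204353 -0.00421579
 -0.00130533] [-1.85051342e-01 -5.96561873e+01 -1.24760512e+01 -1.68313801e+01
 -3.16517078e-03 -3.31120170e-02  3.32763455e-03]
```

View pics/s19.png

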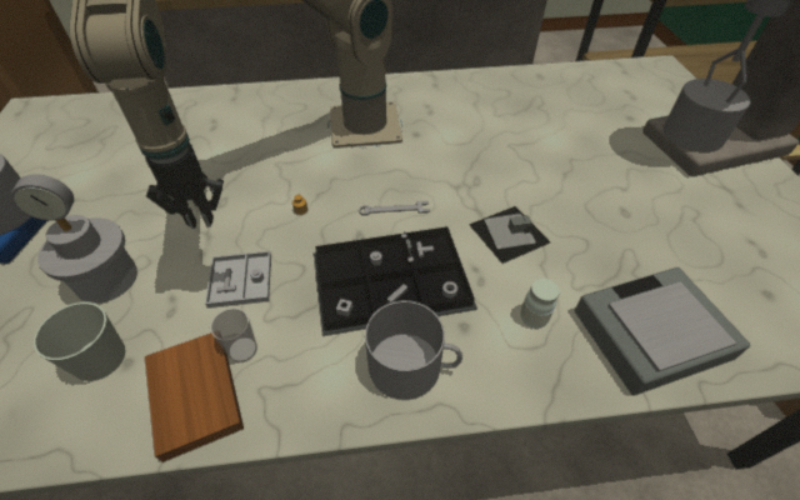

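The arm is clear of everything and the three parts are in place. I'm handing the job in.

```bash
python3 -c "
from cell import ctrl
print(ctrl.finish_job())"
```

```text
the job is handed in; nothing more can be done
None
```

I did all three placements and handed the job in at about 26 s of the 64 s allowed. No verdict is reported, so what follows comes from my own last measurements.

- **Cover:** I gripped the handle ends low so the tab was pressed in. The picture showed the catches swung out before I lifted it straight off. It lies right way up on the mat, its centre about 2 mm from the mat's centre. The block's top was at 46 mm in the wrist picture and 47 mm in the top one (46 expected), so it rests flat on its lugs.
- **Hexagonal plug:** it stands upright near the middle of the narrow pocket, set down at light contact. My last size fit on it mixed in the tray wall and was no use, so I judged it upright from the pictures.
- **Long screw:** it lies flat in the wide pocket, along it to within about 1 degree. It is about 3 mm off the pocket's middle across and under 1 mm along.
- **Everything else:** the other spares look to be in their bins, and the things on the bench show no movement in the last pictures. The arm is up and clear, with the wrist force near zero.

The pocket position the network reported differed from my own measurement by about 5 mm. I used mine, as it agreed with the wall and partition seen in the wrist picture.

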